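Unhook the bench scraper and stow it in its rack

ROBOT

A 6-joint arm with a two-finger parallel gripper is mounted at the origin on the work surface. World frame = base frame: x ahead of the robot, y to its left, z up, the work surface at z = 0. Lengths are in mm, angles in degrees, forces in N, time in s.
With the tool pointing down it reaches from about 325 to 850 mm from the base axis. Payload 15.5 kg.
Tool frame: the origin (TCP) lies midway between the tips of the shut fingers; the grasp point (between the pads) lies 19 mm behind it; x points along the fingers, y is the direction in which the jaws open and shut, and the axes are right-handed (so a half turn about x gives the same grasp; the last joint's range is limited). The gripper opens to 91 mm and grips with 3 to 60 N. Pads are 32 mm wide; open, the fingers measure 118 mm over their backs; the gripper's body (76 mm by 178 mm) begins 60 mm behind the grasp point.
Start: joints at [-75.659, 28.281, 77.091, -0, 74.628, -5.472], TCP at [211.845, -588.004, 213.915] pointing down, gripper open.
Joint ranges: [-166.48, 166.48], [-47.26, 123.95], [12.59, 153.08], [-70.14, 250.14], [6.76, 159.57], [-176.63, 176.63]. Speed limits (degrees/s): [108.29, 108.29, 147.25, 172.46, 172.46, 172.46].

INTERFACE

Orientations are given as [roll, pitch, yaw] about the fixed x, y, z axes, in that order (R = Rz(yaw) Ry(pitch) Rx(roll)).
In Python, from cell import * gives the robot as it stands.
- The arm moves only by the tool send_rows, never from a script. Its argument "series" is a list of rows, each a list of 3 entries, a list of its own where there are three numbers: the shift along the tool's x, y, z in cm, then the turn, a rotation vector about the tool's x, y, z in rad, then the opening, from 0 (shut) to 1 (fully open). A call has 1 to 20 rows; each row is the pose to reach, as a shift and turn from the pose commanded when the call began, along the tool's axes at that moment; what a row does not reach only later rows make up. A row lasts 1/12 s, in which the tool goes at most 41.7 mm and 7.16 degrees, less where a joint would pass 70% of its speed; a pose out of reach is approached as far as the arm can. A call with a gripper value outside its range is refused whole. The fingers move at their own pace and stop on an object; the grip force is fixed at half the most. Time passes only in rows, so rows that repeat a pose let the fingers close. It gives the time, the measured TCP pose, the force and the opening at its end, in the units of the state.
- state(): the state, without advancing time (a new reading comes with each control period).
- camera(name): name is "scene" or "top" or "wrist"; returns the picture (400x640x3 uint8, red, green, blue); there is no depth.
- camera_info(name): a dict with "camera_matrix" (3x3 intrinsics, pixels), "dist" ([k1, k2, p1, p2, k3] as OpenCV has them; the pictures are not rectified), "rvec" (rotation vector, rad) and "tvec" (3), from world to camera coordinates, as OpenCV has them; the wrist camera has in their place "T_tool_cam" (4x4, takes a point from camera to tool coordinates, whose origin is the TCP and whose axes are the tool frame's). Camera axes: x right, y down, z forward; pixel columns grow to the right and rows downward; lengths in mm; the calibration is good to about 2 mm. A picture is of the moment at which its call begins: read the wrist's pose just before it. camera_info takes no time and is no camera call.
- job_done(): hands the job in, once; it reports no verdict.
The state is a dict: "time_s": time; "joint_positions": joint angles; "qd": joint speeds; "tau": joint torques, N m; "position": TCP position; "tool_rot": TCP orientation; "wrist_force": force on the tool from outside, world axes, zero at the start; "wrist_torque": the same for the moment, N m; "gripper_width": finger opening in mm.
Only numpy, scipy, OpenCV 4.12 (cv2) and the standard library are available. Lean on these libraries where they do the work, as an engineer would, in place of code of your own. Each camera call takes 0.05 s, during which the arm holds its last target.

TASK

The bench scraper hangs by the hole in its blade on the barbed rod of the stand. Without straining the rod, raise it, tilt its handle about 30 degrees back towards the post, and ease it outwards and up over the barbed tip; then lower the blade gently into the slot of the white rack until it stands fully home, and let go. Leave the other things on the bench where they are.

Things in the scene. Friction and masses are not known exactly. Their poses are not given: they have to be found in the camera images.
- scraper_handle (a point): Centre of the bench scraper's black handle, a bar 22 mm (x) by 110 (y) by 26 (z). Below it hangs a steel blade 3 mm thick and 100 mm wide, in the plane x = 0, its edge 125 mm below this point. Mass 0.3 kg, 20 % either way. Axes: x across the blade, y along the handle, z up. It starts hanging on the rod, blade square to it, the hole's top edge resting on the rod.
- scraper_hole (a point): Centre of the square hole, 18 x 18 mm, through the scraper's blade, 55 mm below the handle's centre (top edge 46, bottom edge 64 mm below it). Axes as the handle's. As it hangs, the hole can be raised about 12 mm before its bottom edge meets the rod; raised half of that, its centre is on the rod's centreline.
- stand: Stand fixed to the bench, with the barbed rod: base plate 150 x 100 x 8 mm, a 16 mm post at x = -62 mm, 135 mm tall with the rod's clamp on it. Origin: centre of the plate's underside; x towards the rod's tip, z up. The scraper must not press on the stand or rod with more than 20 N. Upright, its hole catches on the barb; leaning back 30 degrees it passes with 2 mm to spare.
- rod_root (a point): Where the level 6 mm steel rod leaves the 22 mm clamp: centreline, 125 mm above the bench; x runs along the rod, z up. 63 to 99 mm from here (differs each time, not measured: look, or feel for it) it bends up into a straight lip, 22 mm long, 60 degrees above level, going on outwards. From the tip a 4 mm thick barb points 6 mm back to the post.
- slot_mouth (a point): Centre of the slot's mouth in the top of the fixed white plastic rack, 70 mm (x) by 150 (y) by 75 tall. The slot is 7 mm wide (x), 108 mm long (y), 55 mm deep, its edges chamfered 3 mm; the seated scraper's handle centre stands 70 mm above this point. The blade may face either way. Axes: x across the slot, y along it, z up. Lower it, do not drop it; never press over 60 N.
- sauce_bottle: Bystander: amber glass bottle with a white cap, 52 mm across, 130 mm tall; origin under its centre.
- deli_jar: Bystander: clear jar with a black cap, 64 mm across, 70 mm tall; origin under its centre.
- food_can: Bystander: aluminium can with a paper label, 66 mm across, 85 mm tall; origin under its centre.
- paper_cup: Bystander: brown cup, 72 mm across at the rim, 90 mm tall; origin under its centre.
- carton: Bystander: cardboard carton 100 x 130 x 55 mm; origin under its centre.
- prep_bowl: Bystander: white bowl, 120 mm across, 55 mm tall; origin under its centre.
- turner: Bystander: spatula with a black handle lying on the bench.
Things that resemble listed ones, but are neither listed nor needed, are in the scene too. Leave any blue or yellow look-alike of the part that bears scraper_handle alone.

How it is judged (in metres and radians):
On the way:
1. the scraper is off the barbed rod (its handle well above where it can get while hooked) (z of scraper_handle in the frame of stand above 0.198 m and contact force between scraper and stand below 0.1 N), for 0.1 s.
At the end, for the whole second after the job is handed in: The scraper stands in the rack's slot, fully home (handle centre 62 to 75 mm above the slot's mouth, within 15 mm of it sideways), upright within 0.15 rad, released and at rest (z of scraper_handle in the frame of slot_mouth between 0.062 and 0.075 m and horizontal distance between scraper_handle and slot_mouth below 0.015 m and angle between scraper_handle's own z axis and vertical below 0.15 rad and linear speed of scraper below 0.02 m/s); the robot touches nothing.
It fails at once if the scraper presses on the stand or its rod with more than 20 N (contact force between scraper and stand above 20 N).
It fails at once if the scraper is let go over the rack before it stands home (handle more than 80 mm above the slot's mouth) (horizontal distance between scraper_handle and slot_mouth below 0.03 m and z of scraper_handle in the frame of slot_mouth above 0.08 m and contact force between scraper and the fingers below 0.05 N).
It fails at once if the scraper is rammed into the rack: more than 60 N between them (contact force between scraper and rack above 60 N).
It fails at once if a bystander is shifted by more than 20 mm (distance of any of sauce_bottle, deli_jar, food_can, paper_cup, carton, prep_bowl, turner from where it was at the start of the episode above 0.02 m).
It also fails if it takes over 72 s, if anything falls off the work surface, if the arm or the gripper's body presses on something with over 40 N, if the wrist force passes 120 N, or if a joint passes its speed limit or range.

## Working session

There is one attempt and no reset: what is moved stays moved. The work goes in short steps, Python scripts to look and compute and a tool call to move; the robot and the scene stay as the last step left them, time stands still between calls to the robot, and variables do not carry over. Pictures are saved under pics/ and viewed, and the job is handed in when it is done.

Besides the shell and the picture viewer there is one more tool, called after ">>>" by a JSON object that holds its "op" and its "data", one argument or row to a line. send_rows: Moves the arm, as the interface text tells. Its arguments: {"type":"object","properties":{"series":{"type":"array"}},"required":["series"]}

```bash
mkdir -p pics; ls; python3 - <<'E'
from cell import *
import cv2
print(state())
for n in ["scene","top","wrist"]:
    im=camera(n); cv2.imwrite(f"pics/{n}0.png",cv2.cvtColor(im,cv2.COLOR_RGB2BGR)); print(n,camera_info(n))
E
```

```text
pics
{'time_s': 0.0, 'joint_positions': array([-7.56579471e+01,  2.83147266e+01,  7.71271786e+01,  1.69272045e-03,
        7.46265858e+01, -5.47259597e+00]), 'qd': array([-0.06494356, -0.03110291,  0.12786503, -0.06843923, -0.07712321,
       -0.02746576]), 'tau': array([-5.96628539e-03, -8.78835940e+01, -3.81851971e+01,  7.01368600e-02,
        5.33947453e-02, -9.98220958e-05]), 'position': array([ 211.7736376 , -587.63633028,  213.33968447]), 'tool_rot': array([-96.83725651,  89.93148955, 102.97694262]), 'wrist_force': array([ 0.22872687, -1.37485769, -0.28290584]), 'wrist_torque': array([ 0.02525677,  0.01333813, -0.02367488]), 'gripper_width': 91.33555571075416}
scene {'camera_matrix': array([[497.50108023,   0.        , 314.4487278 ],
       [  0.        , 497.50108023, 207.18368527],
       [  0.        ,   0.        ,   1.        ]]), 'dist': array([-0.15419998,  0.        ,  0.        ,  0.        ,  0.        ]), 'rvec': array([ 1.7787923 ,  1.86182965, -0.70531761]), 'tvec': array([  53.2502684 , -295.6454619 , 1844.99718855])}
top {'camera_matrix': array([[448.76028873,   
[... 247 characters left out ...]
48375,  0.06182883]), 'tvec': array([ -15.52571484,  499.967882  , 1517.42662095])}
wrist {'camera_matrix': array([[353.11111663,   0.        , 316.24302238],
       [  0.        , 353.11111663, 198.27925404],
       [  0.        ,   0.        ,   1.        ]]), 'dist': array([-0.01453398,  0.        ,  0.        ,  0.        ,  0.        ]), 'T_tool_cam': array([[-2.61627348e-04, -2.36754791e-01,  9.71569401e-01,
        -1.69226637e+02],
       [ 9.99999918e-01,  2.38896778e-04,  3.27498255e-04,
         1.95353855e+00],
       [-3.09641580e-04,  9.71569407e-01,  2.36754709e-01,
        -6.71952165e+01],
       [ 0.00000000e+00,  0.00000000e+00,  0.00000000e+00,
         1.00000000e+00]])}
```

View pics/scene0.png

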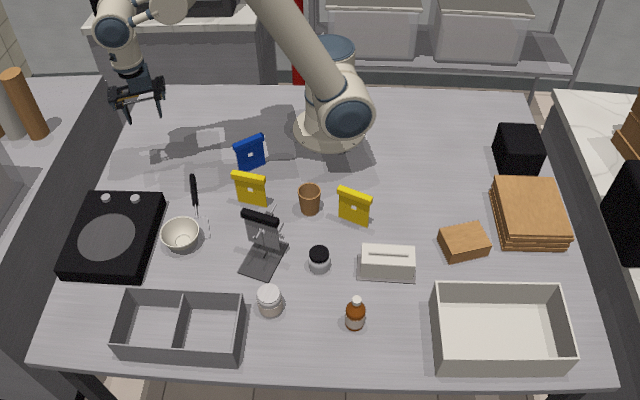

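View pics/top0.png

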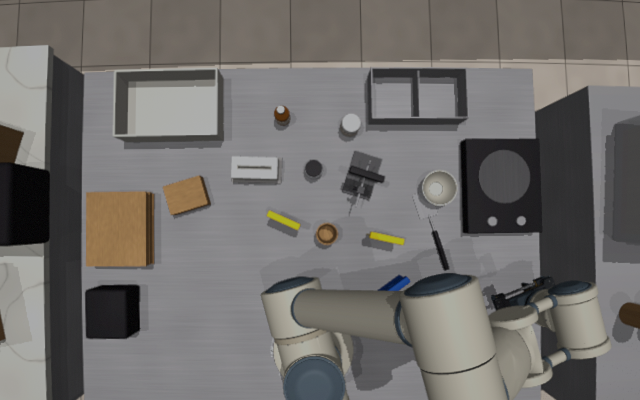

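View pics/wrist0.png

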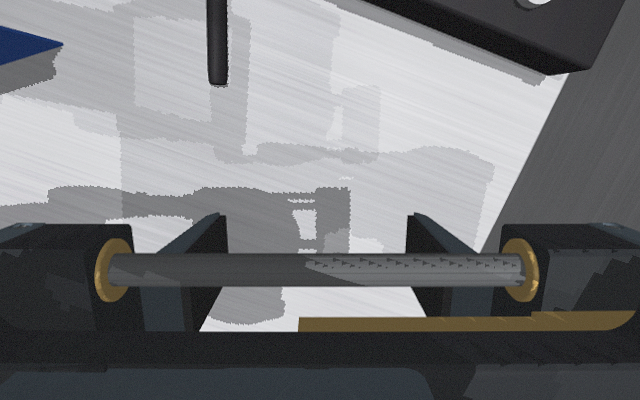

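Candidates for the scraper are: black at scene (260,217) / top (366,174), blue at (250,150), yellow at (250,188), and yellow at (354,204). I choose the black one on the stand and check it in a crop.

```bash
cat > h.py <<'E'
from cell import *
import cv2, numpy as np
from scipy.spatial.transform import Rotation as R
def ray(n,uv,ci=None):
    c=camera_info(n); K=c["camera_matrix"]
    p=cv2.undistortPoints(np.array([[uv]],float),K,c["dist"])[0,0]
    d=np.array([p[0],p[1],1.])
    if n=="wrist":
        s=state(); T=c["T_tool_cam"]; Rt=R.from_euler('xyz',s["tool_rot"],degrees=True).as_matrix()
        return s["position"]+Rt@T[:3,3], Rt@T[:3,:3]@d
    Rm=cv2.Rodrigues(c["rvec"])[0]
    return -Rm.T@c["tvec"], Rm.T@d
def onz(n,uv,z):
    o,d=ray(n,uv); return o+d*(z-o[2])/d[2]
def tri(n1,a,n2,b):
    o1,d1=ray(n1,a);o2,d2=ray(n2,b)
    t=np.linalg.lstsq(np.c_[d1,-d2],o2-o1,rcond=None)[0]
    p,q=o1+t[0]*d1,o2+t[1]*d2
    return (p+q)/2,np.linalg.norm(p-q)
def crop(src,x0,y0,x1,y1,f,out):
    im=cv2.imread(src)[y0:y1,x0:x1]; cv2.imwrite(out,cv2.resize(im,None,fx=f,fy=f,interpolation=cv2.INTER_CUBIC))
E
python3 -c "
from h import *
crop('pics/scene0.png',220,190,320,290,6,'pics/c1.png')
crop('pics/top0.png',320,130,420,230,6,'pics/c2.png')
crop('pics/top0.png',215,140,315,190,7,'pics/c3.png')
"
```

```text
(no output)
```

View pics/c1.png

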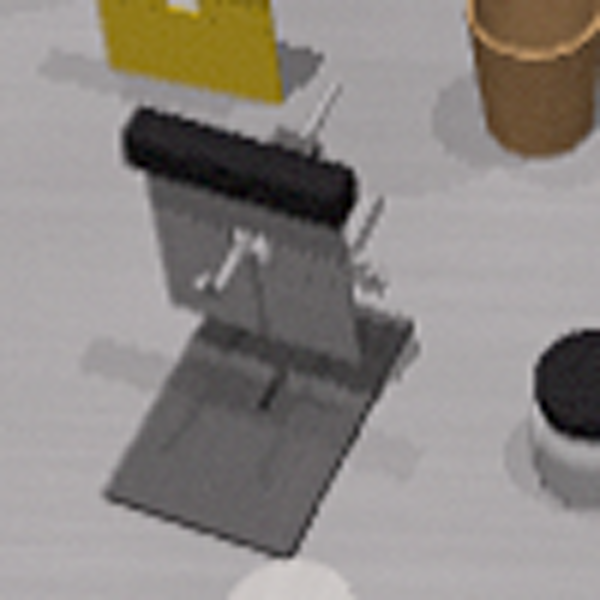

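View pics/c2.png

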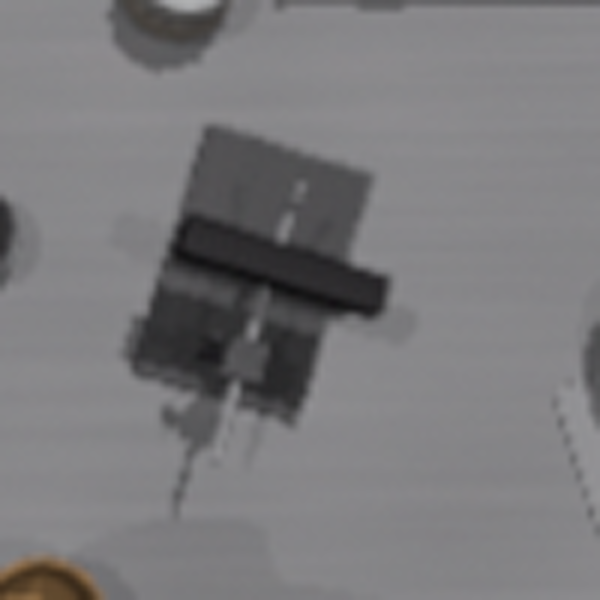

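View pics/c3.png

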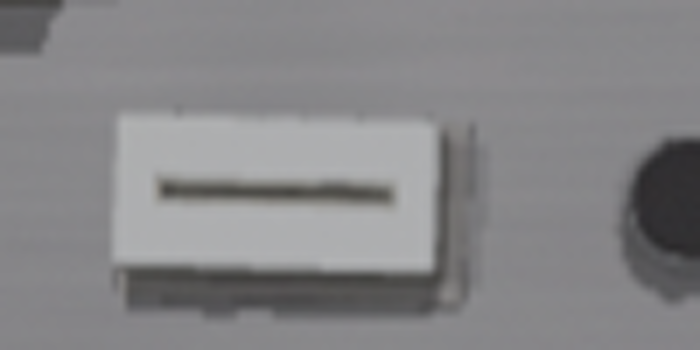

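```bash
python3 - <<'E'
from h import *
np.set_printoptions(precision=1,suppress=True)
c=lambda u,v:(320+u/6-.4,130+v/6-.4)
P=[onz("top",c(*p),8) for p in [(210,125),(372,175),(300,425),(130,370)]]
for p in P: print(p)
f=(P[0]+P[1])/2; b=(P[2]+P[3])/2; ctr=(f+b)/2; d=f-b; print("plate",ctr,np.linalg.norm(d),np.degrees(np.arctan2(d[1],d[0])))
w=P[1]-P[0]; print(np.linalg.norm(w),np.degrees(np.arctan2(w[1],w[0]))+90)
# scene plate corners
c1=lambda u,v:(220+u/6-.4,190+v/6-.4)
for p in [(105,495),(292,556),(413,325)]: print("sc",onz("scene",c1(*p),8))
# handle, by mask in top
im=cv2.imread("pics/top0.png"); g=im[130:230,320:420].max(2)
m=((g<60)).astype(np.uint8); n,l,s,ce=cv2.connectedComponentsWithStats(m)
for i in range(1,n):
    if s[i,4]>40: print(i,s[i],ce[i], cv2.minAreaRect(np.argwhere(l==i)[:,::-1].astype(np.float32)))
h=[(185,218),(388,278),(380,316),(175,255)]
Q=[onz("top",c(*p),187) for p in h]
for q in Q: print("H",q)
print(np.mean(Q,0)); l=(Q[0]+Q[3])/2-(Q[1]+Q[2])/2; print(np.linalg.norm(l),np.degrees(np.arctan2(l[1],l[0])))
for hh in [(135,125),(350,200)]: pass
# slot
c3=lambda u,v:(215+u/7-.4,140+v/7-.4)
a,b=onz("top",c3(155,187),75),onz("top",c3(396,194),75); l=a-b
print("slot",a,b,(a+b)/2,np.linalg.norm(l),np.degrees(np.arctan2(l[1],l[0])))
K=[onz("top",c3(*p),75) for p in [(117,113),(440,122),(436,272),(113,262)]]
for k in K:print(k)
print(np.mean(K,0))
E
```

```text
[ 678.9 -152.2    8. ]
[ 649.3 -244.8    8. ]
[ 506.5 -200.8    8. ]
[ 538.9 -104.2    8. ]
plate [ 593.4 -175.5    8. ] 148.6936110046084 -18.001938950548286
97.1929074893651 -17.69431708111877
sc [ 652.8 -243.     8. ]
sc [ 682.7 -149.     8. ]
sc [ 545.2 -103.2    8. ]
2 [ 23  36  41  30 496] [40.2 48.5] ((43.13077163696289, 53.04615020751953), (35.445335388183594, 27.956890106201172), 19.440034866333008)
3 [41 54 12 14 92] [47.  60.4] ((46.55963897705078, 60.4678955078125), (8.620436668395996, 12.068611145019531), 16.699243545532227)
H [ 603.9 -120.3  187. ]
H [ 572.6 -222.6  187. ]
H [ 553.4 -218.1  187. ]
H [ 585.2 -114.9  187. ]
[ 578.7 -169.   187. ]
107.47581744892439 72.90854683458669
slot [620.2 241.1  75. ] [615.6 128.6  75. ] [617.9 184.9  75. ] 112.6513549312279 87.64488795673422
[655.2 258.8  75. ]
[649.1 107.8  75. ]
[578.8 110.2  75. ]
[585.3 260.9  75. ]
[617.1 184.4  75. ]
```

```bash
python3 - <<'E'
from h import *
np.set_printoptions(precision=1,suppress=True)
crop('pics/scene0.png',245,220,275,245,24,'pics/c4.png')
crop('pics/top0.png',352,155,382,180,24,'pics/c5.png')
c=lambda u,v:(320+u/6-.4,130+v/6-.4)
c1=lambda u,v:(220+u/6-.4,190+v/6-.4)
print(tri("scene",c1(205,280),"top",c(301,185)))
print("handle ctr sc", onz("scene",c1(240,165),180))
# stand frame of top tip at z=144
yaw=np.radians(-17.6); ex=np.array([np.cos(yaw),np.sin(yaw)])
for z in (140,144,148): 
  p=onz("top",c(301,185),z); print(z,p,(p[:2]-[595,-175])@ex)
E
```

```text
(array([ 625.4, -183.7,  146.1]), np.float64(2.4187085019806016))
handle ctr sc [ 585.9 -168.   180. ]
140 [ 626.4 -185.7  140. ] 33.125810398514474
144 [ 625.8 -185.2  144. ] 32.45382231596637
148 [ 625.3 -184.6  148. ] 31.78183423341829
```

View pics/c4.png

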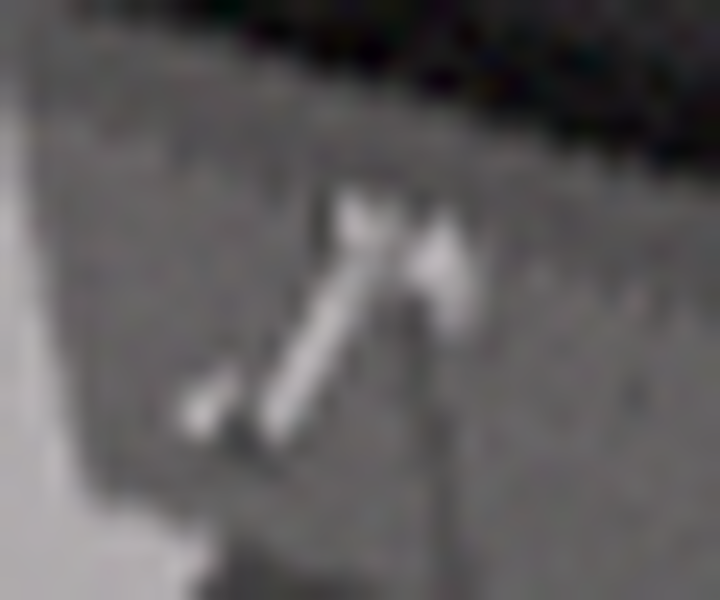

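View pics/c5.png

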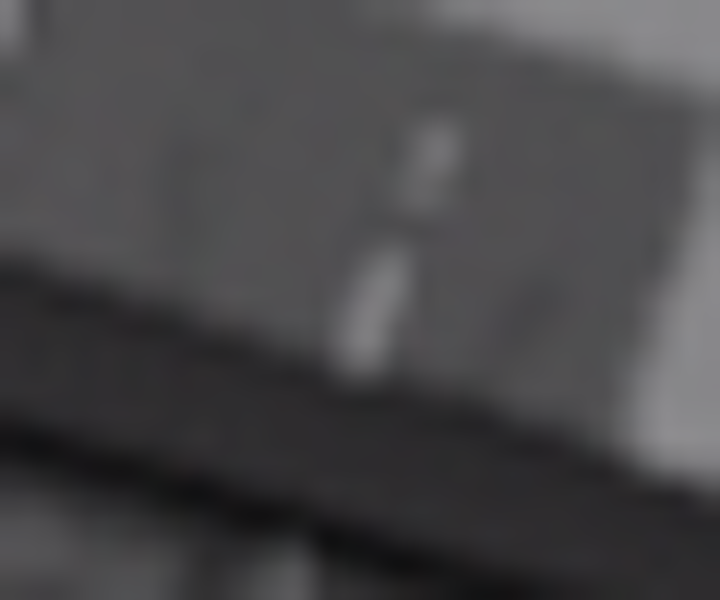

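```bash
python3 - <<'E'
from h import *
np.set_printoptions(precision=1,suppress=True)
yaw=np.radians(-17.6); ex=np.array([np.cos(yaw),np.sin(yaw)]);ey=np.array([-ex[1],ex[0]])
S=np.array([595,-175.]); root=S-51*ex
f=lambda p:((p[:2]-root)@ex,(p[:2]-root)@ey)
print("root",root)
c5=lambda u,v:(352+u/24-.5,155+v/24-.5)
c4=lambda u,v:(245+u/24-.5,220+v/24-.5)
for n,p,z in [("top",c5(395,245),128),("top",c5(440,125),146),("top",c5(415,210),146),("scene",c4(268,440),125),("scene",c4(190,430),145),("scene",c4(235,370),147),("top",c5(300,570),125)]:
  q=onz(n,p,z); print(n,q,f(q))
q,e=tri("scene",c4(205,400),"top",c5(430,150)); print(q,e,f(q))
print("handle top",f(np.array([578.7,-169])))
E
```

```text
root [ 546.4 -159.6]
top [ 614.4 -181.4  128. ] (np.float64(71.42127841919492), np.float64(-0.20901955438160402))
top [ 627.8 -185.2  146. ] (np.float64(85.36273772175976), np.float64(0.2500150962026456))
top [ 616.7 -181.7  146. ] (np.float64(73.74021397053609), np.float64(0.20438348851401128))
scene [ 614.7 -180.9  125. ] (np.float64(71.54468610289636), np.float64(0.3114801078189205))
scene [ 628.6 -185.8  145. ] (np.float64(86.32347937234358), np.float64(-0.15219237821864204))
scene [ 621.5 -181.4  147. ] (np.float64(78.19599572190283), np.float64(1.8884383408474392))
top [ 571.9 -168.4  125. ] (np.float64(26.95022924679056), np.float64(-0.7437998125274357))
[ 624.7 -184.2  145.4] 0.7229889830190676 (np.float64(82.08098474033042), np.float64(0.18096575777270432))
handle top (np.float64(33.648772770472384), np.float64(0.7905147875254694))
```

```bash
cat >> h.py <<'E'
import json,os
np.set_printoptions(precision=4,suppress=True)
yaw=np.radians(-17.6)
def Rtool(yawdeg,tilt=0,flip=False):
    # tool y along horizontal dir (yawdeg), x down; tilt>0: handle leans back (-dir)
    a=np.radians(yawdeg); e=np.array([np.cos(a),np.sin(a),0]); 
    x=np.array([0,0,-1.]); y=e*(-1 if flip else 1); 
    M=np.c_[x,y,np.cross(x,y)]
    l=np.cross(np.array([0,0,1.]),e)  # left axis; rotation about -l by tilt moves up -> -e
    return R.from_rotvec(-l*np.radians(tilt)).as_matrix()@M
def rel(p0,R0,p1,R1):
    return R0.T@(np.array(p1)-p0)/10, R.from_matrix(R0.T@R1).as_rotvec()
E
python3 - <<'E'
from h import *
s=state(); R0=R.from_euler('xyz',s["tool_rot"],degrees=True).as_matrix(); print(R0, s["time_s"])
t=Rtool(-17.6,30); print(t)
p0=np.array([211.845,-588.004,213.915])
for fl in (0,1):
    R1=Rtool(-17.6,0,fl)
    # camera: behind
    print(fl, rel(p0,R0,[579,-169,290],R1))
    print(R1@camera_info("wrist")["T_tool_cam"][:3,3])
E
```

```text
[[-0.0002  0.3389 -0.9408]
 [ 0.0009 -0.9408 -0.3389]
 [-1.     -0.0009 -0.0001]] 0.15
[[ 0.4766  0.8255 -0.3024]
 [-0.1512 -0.2619 -0.9532]
 [-0.866   0.5    -0.    ]]
0 (array([ -7.5802, -26.9839, -48.7439]), array([-0.9179, -0.0005,  0.0008]))
[ 22.1799  63.4592 169.2266]
1 (array([ -7.5802, -26.9839, -48.7439]), array([2.2237, 0.0009, 0.0006]))
[-22.1799 -63.4592 169.2266]
```

>>> {"op": "send_rows", "data": {
  "series": [
    [[-7.6,-27.0,-48.7],[-0.918,0,0],1],
    [[-7.6,-27.0,-48.7],[-0.918,0,0],1],
    [[-7.6,-27.0,-48.7],[-0.918,0,0],1],
    [[-7.6,-27.0,-48.7],[-0.918,0,0],1],
    [[-7.6,-27.0,-48.7],[-0.918,0,0],1],
    [[-7.6,-27.0,-48.7],[-0.918,0,0],1],
    [[-7.6,-27.0,-48.7],[-0.918,0,0],1],
    [[-7.6,-27.0,-48.7],[-0.918,0,0],1],
    [[-7.6,-27.0,-48.7],[-0.918,0,0],1],
    [[-7.6,-27.0,-48.7],[-0.918,0,0],1],
    [[-7.6,-27.0,-48.7],[-0.918,0,0],1],
    [[-7.6,-27.0,-48.7],[-0.918,0,0],1],
    [[-7.6,-27.0,-48.7],[-0.918,0,0],1],
    [[-7.6,-27.0,-48.7],[-0.918,0,0],1],
    [[-7.6,-27.0,-48.7],[-0.918,0,0],1],
    [[-7.6,-27.0,-48.7],[-0.918,0,0],1],
    [[-7.6,-27.0,-48.7],[-0.918,0,0],1],
    [[-7.6,-27.0,-48.7],[-0.918,0,0],1],
    [[-7.6,-27.0,-48.7],[-0.918,0,0],1],
    [[-7.6,-27.0,-48.7],[-0.918,0,0],1]
  ]
}}

```text
time_s: 1.82
position: [578.0, -169.7, 289.9]
tool_rot: [-78.4, 90.0, 174.0]
wrist_force: [-0.5, 0.8, 0.8]
gripper_width: 90.9
```

```bash
python3 - <<'E'
from h import *
s=state(); print(s["position"],s["joint_positions"],s["tool_rot"],s["wrist_force"]); 
im=camera("wrist"); cv2.imwrite("pics/w1.png",im[:,:,::-1])
E
```

```text
[ 577.993  -169.7228  289.8905] [-22.0409  22.9069  74.0799  -0.0027  83.0225  -4.3763] [-78.3758  89.9904 173.9599] [-0.5232  0.8181  0.8054]
```

View pics/w1.png

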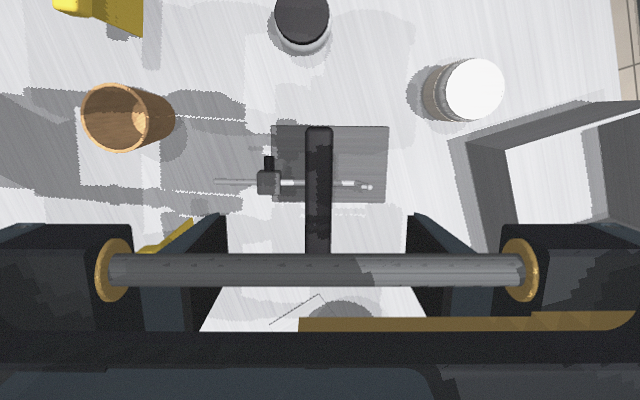

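```bash
python3 - <<'E'
from h import *
crop('pics/w1.png',240,110,400,220,5,'pics/w1c.png')
im=cv2.imread('pics/w1.png').max(2)
for r in range(140,250,10):
    k=np.where(im[r,295:345]<62)[0]+295; print(r,k.min() if len(k) else 0,k.max() if len(k) else 0)
E
```

```text
140 305 332
150 305 331
160 305 332
170 305 331
180 305 331
190 305 331
200 305 331
210 306 330
220 306 330
230 305 330
240 305 329
```

View pics/w1c.png

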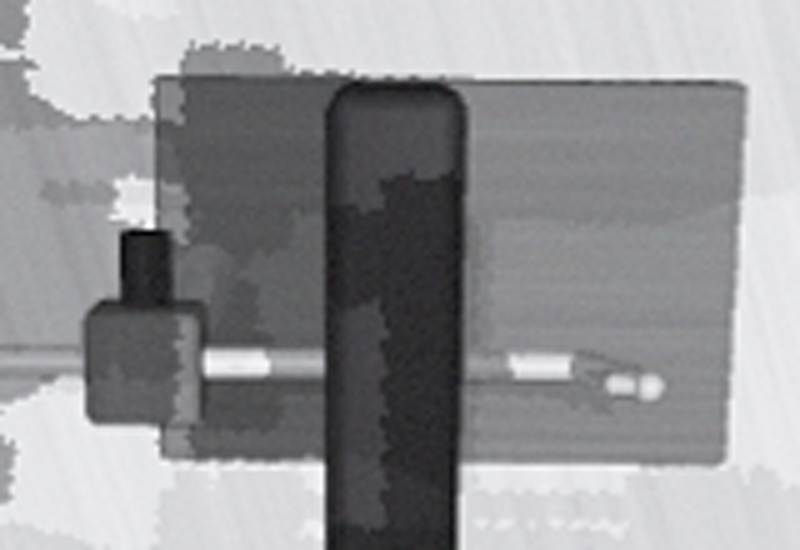

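```bash
python3 - <<'E'
from h import *
ex=np.array([np.cos(yaw),np.sin(yaw)]);ey=np.array([-ex[1],ex[0]])
w=lambda u,v:(240+u/5-.4,110+v/5-.4)
O=state()["position"][:2]
f=lambda p:np.array([(p[:2]-O)@ex,(p[:2]-O)@ey])
for nm,p,z in [("clampface_low",(203,362),125),("clamp top",(203,330),136),("rod mid",(290,362),125),("bend",(577,367),126),("tip far",(666,386),144),("barb end",(606,384),145),("tip sphere c",(651,386),144),("hL",(328,200),187),("hR",(465,200),187),("plate TL",(155,77),8),("plate TR",(745,85),8),("plate BL",(165,460),8),("plate BR",(723,463),8)]:
    q=onz("wrist",w(*p),z); print(nm,q,f(q))
for r,a,b in[(150,304.7,331.5),(230,305,330.5)]:
    q=(onz("wrist",(a,r),187)+onz("wrist",(b,r),187))/2; print(r,q,f(q))
E
```

```text
clampface_low [ 546.8616 -159.7468  125.    ] [-32.7416  -0.0593]
clamp top [ 550.5713 -152.3265  136.    ] [-31.4491   8.1354]
rod mid [ 562.8387 -164.8284  125.    ] [-15.9758  -0.0721]
bend [ 615.2214 -182.3023  126.    ] [39.2384 -0.8891]
tip far [ 628.8778 -186.5949  144.    ] [53.5536 -0.8514]
barb end [ 618.4863 -182.683   145.    ] [42.4657 -0.2647]
tip sphere c [ 626.2689 -185.7658  144.    ] [50.8161 -0.85  ]
hL [ 583.2151 -132.0078  187.    ] [-6.4771 37.3735]
hR [ 603.264  -138.3813  187.    ] [14.5604 37.3605]
plate TL [ 540.5638 -105.4725    8.    ] [-55.1555  49.7702]
plate TR [ 680.9836 -152.1466    8.    ] [92.8042 47.7396]
plate BL [ 510.2253 -199.7143    8.    ] [-55.578  -49.2337]
plate BR [ 650.2667 -245.0988    8.    ] [ 91.6311 -50.1495]
150 [ 592.5618 -135.3003  187.    ] [ 3.4275 37.0612]
230 [ 572.7791 -196.8535  187.    ] [  3.1827 -27.5924]
```

```bash
python3 - <<'E'
from h import *
s=state(); R0=R.from_euler('xyz',s["tool_rot"],degrees=True).as_matrix(); print(s["position"],s["time_s"])
w=lambda u,v:(240+u/5-.4,110+v/5-.4)
print(onz("wrist",w(395,84),186))
print(rel(s["position"],R0,[581,-171.2,155],Rtool(-17.8)))
E
```

```text
[ 578.0885 -169.5903  289.9477] 1.8667
[ 598.286  -118.4932  186.    ]
(array([13.4947,  0.3271,  0.0648]), array([0.0025, 0.    , 0.0001]))
```

>>> {"op": "send_rows", "data": {
  "series": [
    [[2.0,0.33,0.06],[0.0025,0,0],0.5],
    [[5.0,0.33,0.06],[0.0025,0,0],0.5],
    [[8.0,0.33,0.06],[0.0025,0,0],0.5],
    [[9.0,0.33,0.06],[0.0025,0,0],0.5],
    [[9.0,0.33,0.06],[0.0025,0,0],0.5],
    [[9.0,0.33,0.06],[0.0025,0,0],0.5],
    [[9.0,0.33,0.06],[0.0025,0,0],0.5],
    [[9.0,0.33,0.06],[0.0025,0,0],0.5],
    [[9.0,0.33,0.06],[0.0025,0,0],0.5]
  ]
}}

```text
time_s: 2.62
position: [582.1, -170.7, 201.3]
tool_rot: [86.6, 89.9, -21.2]
wrist_force: [-0.6, 0.1, -0.1]
gripper_width: 45.6
```

```bash
python3 - <<'E'
from h import *
s=state(); print(s["position"],s["tool_rot"],s["wrist_force"],s["gripper_width"]); 
im=camera("wrist"); cv2.imwrite("pics/w2.png",im[:,:,::-1])
R0=R.from_euler('xyz',s["tool_rot"],degrees=True).as_matrix()
g=im.max(2)
for r in range(100,250,15):
    k=np.where(g[r,290:350]<62)[0]+290; print(r,k.min() if len(k) else 0,k.max() if len(k) else 0)
print(rel(s["position"],R0,[581,-171.2,155],Rtool(-17.8)))
E
```

```text
[ 582.1051 -170.7311  201.3161] [ 86.5506  89.8736 -21.1824] [-0.6312  0.0852 -0.1373] 45.61680427667405
100 0 0
115 0 0
130 0 0
145 292 331
160 292 331
175 292 331
190 292 331
205 292 330
220 292 330
235 293 329
(array([ 4.6314, -0.1012,  0.0777]), array([ 0.0012,  0.0001, -0.0022]))
```

View pics/w2.png

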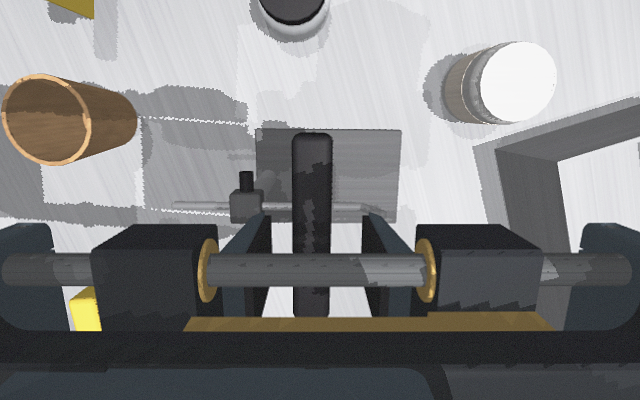

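>>> {"op": "send_rows", "data": {
  "series": [
    [[1.5,-0.03,0.06],[0,0,0],0.5],
    [[3.0,-0.03,0.06],[0,0,0],0.5],
    [[4.2,-0.03,0.06],[0,0,0],0.5],
    [[4.6,-0.03,0.06],[0,0,0],0.5],
    [[4.6,-0.03,0.06],[0,0,0],0.5],
    [[4.6,-0.03,0.06],[0,0,0],0.5],
    [[4.6,-0.03,0.06],[0,0,0],0.5],
    [[4.6,-0.03,0.06],[0,0,0],0.5]
  ]
}}

```text
time_s: 3.33
position: [581.4, -171.2, 154.8]
tool_rot: [84.5, 89.9, -23.3]
wrist_force: [0.3, -0.1, 0.2]
gripper_width: 45.6
```

```bash
python3 - <<'E'
from h import *
s=state(); print(s["position"],s["tool_rot"],s["wrist_force"],s["wrist_torque"],s["gripper_width"]); 
im=camera("wrist"); cv2.imwrite("pics/w3.png",im[:,:,::-1])
E
```

```text
[ 581.4482 -171.1571  154.794 ] [ 84.4682  89.9214 -23.2633] [ 0.3034 -0.1306  0.1815] [ 0.0066 -0.0981  0.0101] 45.6475916940539
```

View pics/w3.png

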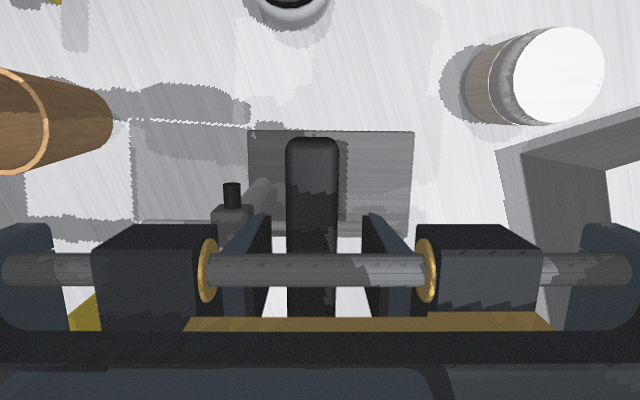

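>>> {"op": "send_rows", "data": {
  "series": [
    [[0,0,0],[0,0,0],0.35],
    [[0,0,0],[0,0,0],0.3],
    [[0,0,0],[0,0,0],0.26],
    [[0,0,0],[0,0,0],0.2],
    [[0,0,0],[0,0,0],0.1],
    [[0,0,0],[0,0,0],0],
    [[0,0,0],[0,0,0],0],
    [[0,0,0],[0,0,0],0],
    [[0,0,0],[0,0,0],0]
  ]
}}

```text
time_s: 4.13
position: [581.0, -171.0, 153.9]
tool_rot: [-154.2, 90.0, 98.0]
wrist_force: [-0.1, -0.1, 0.4]
gripper_width: 21.9
```

```bash
python3 - <<'E'
from h import *
s=state(); print(s["position"],s["tool_rot"],s["wrist_force"],s["wrist_torque"],s["gripper_width"],s["joint_positions"]); 
im=camera("wrist"); cv2.imwrite("pics/w4.png",im[:,:,::-1])
E
```

```text
[ 581.0045 -170.9584  153.9167] [-154.2276   89.9975   98.0385] [-0.1402 -0.0944  0.3846] [ 0.0555 -0.0222 -0.0306] 21.85078033771917 [-22.0452  30.2611  84.0123   0.0024  65.7279  -4.3123]
```

View pics/w4.png

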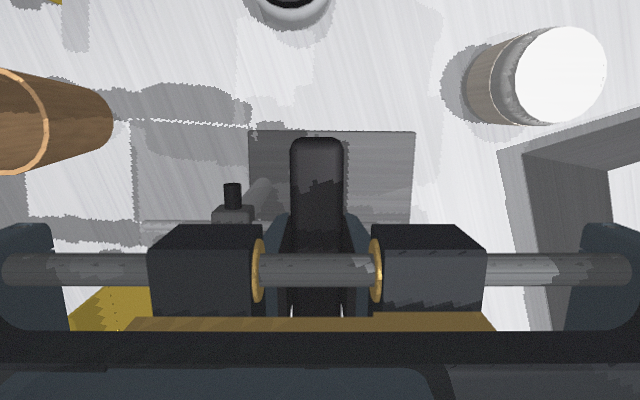

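```bash
cat > plan.py <<'E'
import numpy as np
# bend at origin; obstacles sample discs
def obst():
    D=[]
    for s in np.linspace(-90,0,300): D.append((s,0,3))
    c,n=np.cos(np.pi/3),np.sin(np.pi/3)
    for s in np.linspace(0,22,100): D.append((s*c,s*n,3))
    for s in np.linspace(0,6,30): D.append((22*c-s,22*n,2))
    return np.array(D)
D=obst()
def clear(hx,hz,th,h=9,t=1.5):
    """signed min clearance to blade (upper h..42+, lower -h..-70), handle"""
    u=np.array([-np.sin(th),np.cos(th)]);n=np.array([np.cos(th),np.sin(th)])
    P=D[:,:2]-[hx,hz]; U=P@u;N=P@n
    def box(u0,u1,t):
        du=np.maximum(np.maximum(u0-U,U-u1),0);dn=np.maximum(np.abs(N)-t,0)
        return (np.hypot(du,dn)-D[:,2])
    up=min(box(h,42,t).min(), box(42,68,11).min(), box(34,68,25).min()); lo=box(-70,-h,t).min()
    return up,lo
if __name__=="__main__":
  for deg in (25,30,35):
    th=np.radians(deg);u=np.array([-np.sin(th),np.cos(th)]);n=np.array([np.cos(th),np.sin(th)])
    print(deg)
    # parametrize by n-coordinate of blade
    for nn in np.arange(-14,32,2.):
        best=max((min(clear(*(n*nn+u*k),th)),k) for k in np.arange(-15,25,.25))
        p=n*nn+u*best[1]; print("n %.0f c %.2f at (%.1f,%.1f)"%(nn,best[0],*p), "up/lo %.1f %.1f"%clear(*p,th))
E
python3 plan.py
```

```text
25
n -14 c 4.50 at (-15.4,-0.0) up/lo 4.5 4.5
n -12 c 4.44 at (-13.2,-0.1) up/lo 4.4 4.6
n -10 c 4.44 at (-11.1,0.1) up/lo 4.6 4.4
n -8 c 4.51 at (-8.8,0.0) up/lo 4.5 4.5
n -6 c 4.48 at (-6.6,-0.0) up/lo 4.5 4.6
n -4 c 4.43 at (-4.5,0.1) up/lo 4.6 4.4
n -2 c 4.77 at (-2.3,0.3) up/lo 4.8 4.8
n 0 c 4.54 at (-0.5,1.1) up/lo 4.5 4.8
n 2 c 4.00 at (1.0,2.7) up/lo 4.0 4.0
n 4 c 3.50 at (2.4,4.4) up/lo 3.7 3.5
n 6 c 3.08 at (3.5,6.6) up/lo 3.1 3.3
n 8 c 1.55 at (3.9,10.6) up/lo 1.6 1.5
n 10 c 1.47 at (5.0,12.8) up/lo 1.5 1.5
n 12 c 2.00 at (6.5,14.4) up/lo 2.1 2.0
n 14 c 2.60 at (8.1,15.7) up/lo 2.6 2.7
n 16 c 3.44 at (9.7,17.0) up/lo 3.4 3.5
n 18 c 4.42 at (11.5,18.0) up/lo 4.5 4.4
n 20 c 5.15 at (13.1,19.3) up/lo 5.4 5.2
n 22 c 5.98 at (14.8,20.4) up/lo 6.0 6.1
n 24 c 6.95 at (16.5,21.5) up/lo 6.9 7.0
n 26 c 7.99 at (18.3,22.3) up/lo 8.0 8.2
n 28 c 9.28 at (20.1,23.2) up/lo 9.3 9.5
n 30 c 10.74 at (21.9,24.0) up/lo 10.7 10.9
30
n -14 c 3.97 at (-16.1,-0.1) up/lo 4.0 4.1
n -12 c 3.98 at (-13.9,0.1) up/lo 4.1 4.0
n -10 c 4.02 at (-11.5,-0.0) up/lo 4.0 4.1
n -8 c 3.94 at (-9.2,-0.1) up/lo 3.
[... 996 characters left out ...]
-5.0,0.2) up/lo 3.7 3.5
n -2 c 4.00 at (-2.8,0.5) up/lo 4.0 4.0
n 0 c 4.54 at (-0.7,1.0) up/lo 4.5 4.8
n 2 c 4.77 at (0.9,2.2) up/lo 4.8 4.8
n 4 c 4.43 at (2.1,3.9) up/lo 4.6 4.4
n 6 c 4.48 at (3.3,5.7) up/lo 4.5 4.6
n 8 c 3.60 at (3.8,8.5) up/lo 3.6 3.6
n 10 c 2.63 at (4.3,11.3) up/lo 2.6 2.6
n 12 c 2.34 at (5.2,13.4) up/lo 2.5 2.3
n 14 c 2.74 at (6.6,15.0) up/lo 2.8 2.7
n 16 c 3.13 at (7.9,16.5) up/lo 3.3 3.1
n 18 c 3.71 at (9.4,17.9) up/lo 3.7 3.7
n 20 c 4.52 at (11.1,19.0) up/lo 4.5 4.6
n 22 c 5.45 at (12.9,20.0) up/lo 5.5 5.7
n 24 c 6.28 at (14.4,21.3) up/lo 6.3 6.3
n 26 c 7.05 at (16.0,22.5) up/lo 7.0 7.1
n 28 c 8.10 at (17.6,23.6) up/lo 8.1 8.2
n 30 c 9.39 at (19.3,24.8) up/lo 9.4 9.5
```

>>> {"op": "send_rows", "data": {
  "series": [
    [[-0.1,0,0],[0,0,0],0],
    [[-0.2,0,0],[0,0,0],0],
    [[-0.3,0,0],[0,0,0],0],
    [[-0.4,0,0],[0,0,0],0],
    [[-0.5,0,0],[0,0,0],0],
    [[-0.6,0,0],[0,0,0],0],
    [[-0.6,0,0],[0,0,0],0],
    [[-0.6,0,0],[0,0,0],0],
    [[-0.6,0,0],[0,0,0],0],
    [[-0.6,0,0],[0,0,0],0]
  ]
}}

```text
time_s: 5.02
position: [581.0, -170.9, 159.9]
tool_rot: [-106.3, 90.0, 146.0]
wrist_force: [0.4, -0.6, -1.6]
gripper_width: 22.0
```

```bash
python3 - <<'E'
from h import *
s=state(); print(s["position"],s["tool_rot"],s["wrist_force"],s["wrist_torque"],s["gripper_width"],s["joint_positions"]); 
for n in("scene","top"):
    im=camera(n); cv2.imwrite(f"pics/{n}5.png",im[:,:,::-1])
    print(state()["position"],state()["wrist_force"])
crop('pics/scene5.png',220,180,320,280,6,'pics/s5.png')
E
```

```text
[ 580.9642 -170.9453  159.866 ] [-106.2652   89.9938  146.0013] [ 0.3829 -0.5651 -1.5999] [-0.007  -0.0595 -0.0131] 21.97656063413399 [-22.0449  29.8789  83.6483   0.0014  66.4788  -4.312 ]
[ 580.9811 -170.9407  159.8511] [-0.5334  0.7917 -2.5451]
[ 580.972  -170.9778  159.8613] [-0.0399  1.3965 -2.4328]
```

View pics/s5.png

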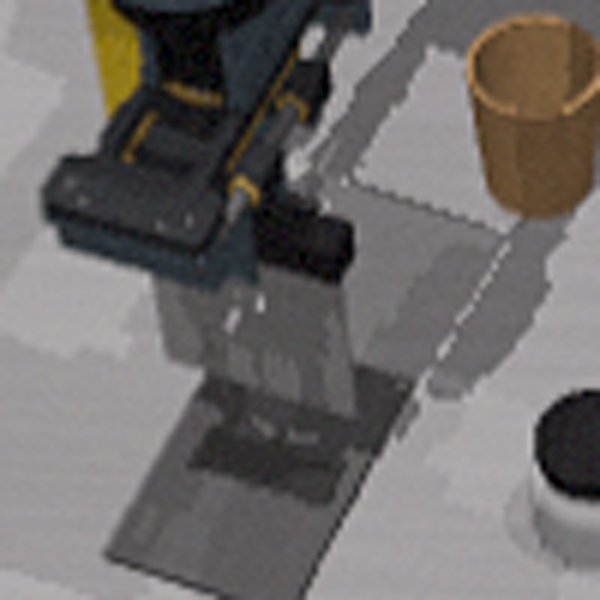

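>>> {"op": "send_rows", "data": {
  "series": [
    [[0,0.3,0],[0,0,0],0],
    [[0,0.6,0],[0,0,0],0],
    [[0,0.9,0],[0,0,0],0],
    [[0,1.2,0],[0,0,0],0],
    [[0,1.5,0],[0,0,0],0],
    [[0,1.8,0],[0,0,0],0],
    [[0,1.8,0],[0,0,0],0],
    [[0,1.8,0],[0,0,0],0],
    [[0,1.8,0],[0,0,0],0],
    [[0,1.8,0],[0,0,0],0]
  ]
}}

```text
time_s: 5.95
position: [598.0, -176.4, 159.9]
tool_rot: [-100.5, 90.0, 151.7]
wrist_force: [-0.3, 0.2, -2.4]
gripper_width: 21.7
```

>>> {"op": "send_rows", "data": {
  "series": [
    [[0.01,-0.24,0],[0,0,0.07],0],
    [[0.035,-0.49,0],[0,0,0.14],0],
    [[0.075,-0.73,0],[0,0,0.21],0],
    [[0.135,-0.96,0],[0,0,0.28],0],
    [[0.21,-1.19,0],[0,0,0.35],0],
    [[0.3,-1.42,0],[0,0,0.42],0],
    [[0.41,-1.64,0],[0,0,0.49],0],
    [[0.53,-1.85,0],[0,0,0.56],0],
    [[0.53,-1.85,0],[0,0,0.56],0],
    [[0.53,-1.85,0],[0,0,0.56],0],
    [[0.53,-1.85,0],[0,0,0.56],0],
    [[0.53,-1.85,0],[0,0,0.56],0]
  ]
}}

```text
time_s: 6.95
position: [581.8, -171.2, 155.3]
tool_rot: [90.0, 57.9, -17.7]
wrist_force: [0.2, -0.2, -2.7]
gripper_width: 21.9
```

```bash
cat > chk.py <<'E'
from h import *
s=state(); p=s["position"]; Rt=R.from_euler('xyz',s["tool_rot"],degrees=True).as_matrix()
print(s["time_s"],p,s["wrist_force"],s["wrist_torque"],s["gripper_width"]); print(Rt)
a=np.radians(-18);ex=np.array([np.cos(a),np.sin(a)])
B=np.array([581,-171.])+35.6*ex
q=p+Rt@[34.9,0,0]
print("tilt",np.degrees(np.arctan2(Rt[2,1],-Rt[2,0])),"hole rel bend",(q[:2]-B)@ex,q[2]-125,"lat",(q[:2]-B)@[-ex[1],ex[0]])
E
python3 chk.py; python3 - <<'E'
from h import *
im=camera("scene"); cv2.imwrite("pics/scene6.png",im[:,:,::-1])
crop('pics/scene6.png',220,180,320,280,6,'pics/s6.png')
E
```

```text
6.95 [ 581.771  -171.1911  155.3069] [ 0.2159 -0.2352 -2.7126] [ 0.1487  0.5299 -0.0454] 21.850458014230718
[[ 0.5062  0.807  -0.3043]
 [-0.1616 -0.2578 -0.9526]
 [-0.8472  0.5313 -0.0001]]
tilt 32.09520825804693 hole rel bend -16.264648011744033 0.7408436122818074 lat 0.1527838946540212
```

View pics/s6.png

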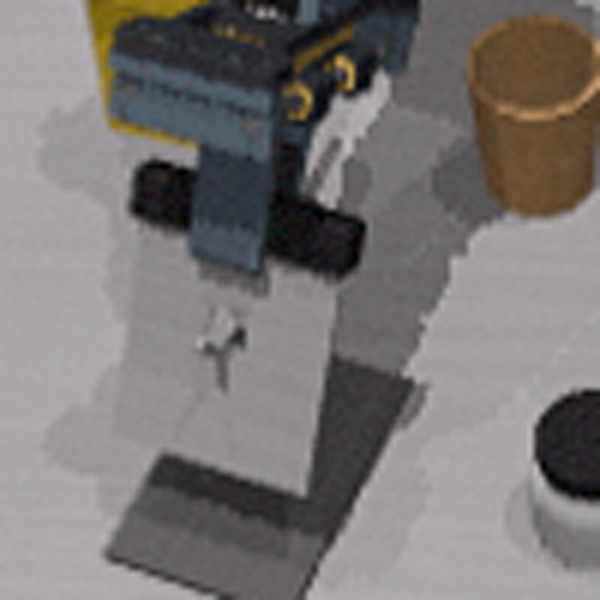

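>>> {"op": "send_rows", "data": {
  "series": [
    [[0.13,0.19,0],[0,0,0],0],
    [[0.26,0.38,0],[0,0,0],0],
    [[0.385,0.57,0],[0,0,0],0],
    [[0.51,0.76,0],[0,0,0],0],
    [[0.64,0.95,0],[0,0,0],0],
    [[0.77,1.14,0],[0,0,0],0],
    [[0.77,1.14,0],[0,0,0],0],
    [[0.77,1.14,0],[0,0,0],0],
    [[0.77,1.14,0],[0,0,0],0],
    [[0.77,1.14,0],[0,0,0],0]
  ]
}}

```text
time_s: 7.83
position: [593.5, -174.9, 154.1]
tool_rot: [90.0, 57.9, -17.7]
wrist_force: [-0.4, -0.6, -3.3]
gripper_width: 21.6
```

```bash
python3 chk.py; python3 - <<'E'
from h import *
im=camera("scene"); cv2.imwrite("pics/scene7.png",im[:,:,::-1])
crop('pics/scene7.png',235,215,285,255,15,'pics/s7.png')
E
```

```text
7.8333 [ 593.4567 -174.9437  154.0822] [-0.4257 -0.567  -3.3197] [0.1485 0.5595 0.0547] 21.645751436215573
[[ 0.5058  0.8071 -0.3046]
 [-0.1617 -0.2581 -0.9525]
 [-0.8474  0.531  -0.    ]]
tilt 32.073054819070094 hole rel bend -4.00258439015902 -0.49103096862047835 lat 0.1859281087813069
```

View pics/s7.png

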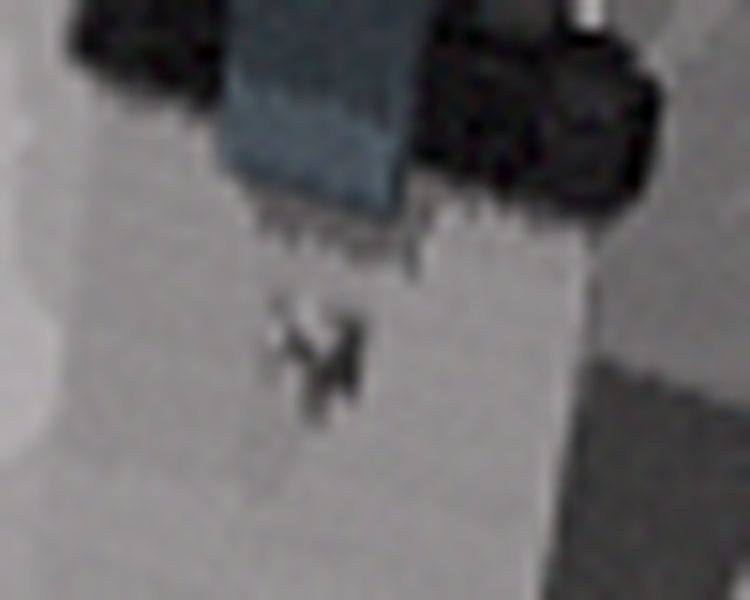

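>>> {"op": "send_rows", "data": {
  "series": [
    [[0.02,0.2,0],[0,0,0],0],
    [[0.03,0.4,0],[0,0,0],0],
    [[0.02,0.58,0],[0,0,0],0],
    [[-0.06,0.78,0],[0,0,0],0],
    [[-0.15,0.97,0],[0,0,0],0],
    [[-0.15,0.97,0],[0,0,0],0],
    [[-0.15,0.97,0],[0,0,0],0],
    [[-0.15,0.97,0],[0,0,0],0],
    [[-0.15,0.97,0],[0,0,0],0]
  ]
}}

```text
time_s: 8.63
position: [600.6, -177.2, 160.5]
tool_rot: [90.0, 57.9, -17.7]
wrist_force: [-0.5, 0.2, -1.6]
gripper_width: 21.4
```

```bash
python3 chk.py; python3 - <<'E'
from h import *
im=camera("scene"); cv2.imwrite("pics/scene8.png",im[:,:,::-1])
crop('pics/scene8.png',235,215,285,255,15,'pics/s8.png')
E
python3 chk.py
```

```text
8.6333 [ 600.5542 -177.2029  160.4541] [-0.4681  0.1853 -1.6094] [ 0.1518  0.478  -0.0457] 21.41004763102912
[[ 0.5058  0.8071 -0.3046]
 [-0.1617 -0.2581 -0.9525]
 [-0.8474  0.531  -0.    ]]
tilt 32.071531165121506 hole rel bend 3.444832261174751 5.880360057972837 lat 0.23077128134575067
8.6833 [ 600.5542 -177.2295  160.4678] [-0.8832  0.0086 -2.4574] [ 0.1502  0.6091 -0.0862] 21.748504256020045
[[ 0.5058  0.8071 -0.3046]
 [-0.1617 -0.2581 -0.9525]
 [-0.8474  0.531  -0.    ]]
tilt 32.07269979921131 hole rel bend 3.453727284871466 5.894425402463639 lat 0.20471249129575
```

View pics/s8.png

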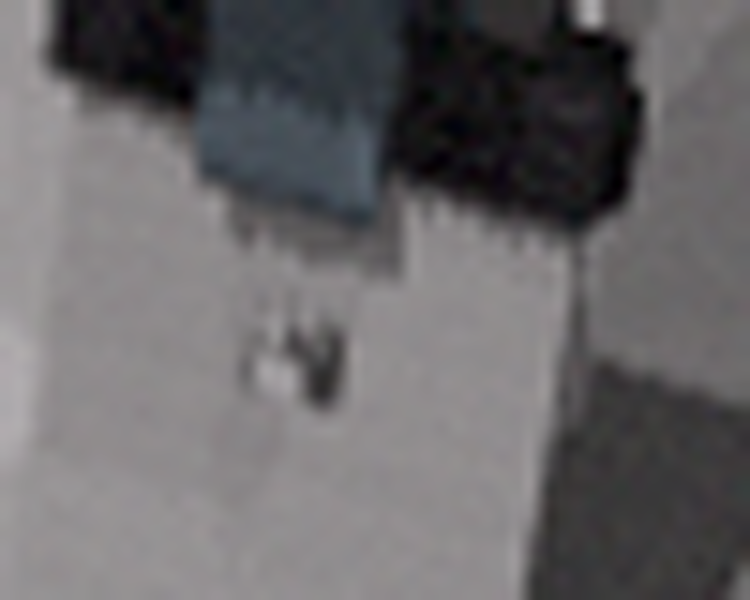

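>>> {"op": "send_rows", "data": {
  "series": [
    [[-0.12,0.1,0],[0,0,0],0],
    [[-0.24,0.2,0],[0,0,0],0],
    [[-0.35,0.3,0],[0,0,0],0],
    [[-0.45,0.4,0],[0,0,0],0],
    [[-0.45,0.4,0],[0,0,0],0],
    [[-0.45,0.4,0],[0,0,0],0],
    [[-0.45,0.4,0],[0,0,0],0]
  ]
}}

```text
time_s: 9.27
position: [601.6, -177.6, 166.5]
tool_rot: [90.0, 57.9, -17.7]
wrist_force: [0.7, -0.6, -1.9]
gripper_width: 21.8
```

```bash
python3 chk.py; python3 - <<'E'
from h import *
im=camera("scene"); cv2.imwrite("pics/scene9.png",im[:,:,::-1])
crop('pics/scene9.png',235,215,285,255,15,'pics/s9.png')
E
python3 chk.py
```

```text
9.2667 [ 601.6252 -177.5607  166.5232] [ 0.6651 -0.6313 -1.8887] [ 0.1546  0.6031 -0.0047] 21.832394359655925
[[ 0.506   0.807  -0.3046]
 [-0.1618 -0.2581 -0.9525]
 [-0.8472  0.5312 -0.    ]]
tilt 32.087391709788385 hole rel bend 4.582242212739168 11.95460282341054 lat 0.22059834959344404
9.3167 [ 601.6198 -177.5465  166.4598] [ 0.7325  0.2276 -2.6265] [ 0.1834  0.5592 -0.0164] 21.98833278740005
[[ 0.5059  0.807  -0.3046]
 [-0.1617 -0.2581 -0.9525]
 [-0.8473  0.5311 -0.    ]]
tilt 32.08123514897848 hole rel bend 4.569505356698351 11.889216202286292 lat 0.2331492481861077
```

View pics/s9.png

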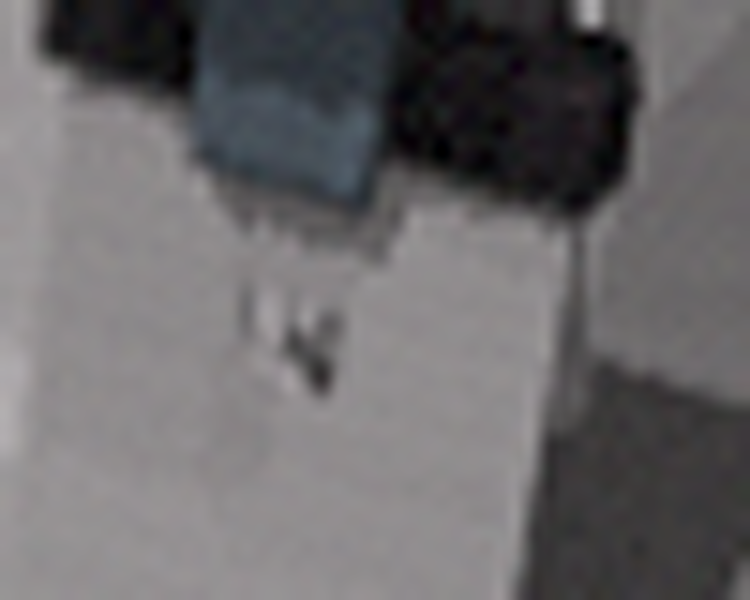

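>>> {"op": "send_rows", "data": {
  "series": [
    [[-0.055,0.1,0],[0,0,0],0],
    [[-0.105,0.19,0],[0,0,0],0],
    [[-0.135,0.29,0],[0,0,0],0],
    [[-0.16,0.385,0],[0,0,0],0],
    [[-0.16,0.385,0],[0,0,0],0],
    [[-0.16,0.385,0],[0,0,0],0],
    [[-0.16,0.385,0],[0,0,0],0]
  ]
}}

```text
time_s: 9.9
position: [603.9, -178.3, 169.9]
tool_rot: [90.0, 57.9, -17.7]
wrist_force: [-0.8, -0.7, -2.5]
gripper_width: 21.7
```

```bash
python3 chk.py
```

```text
9.9 [ 603.8951 -178.2685  169.8549] [-0.8172 -0.6795 -2.4745] [ 0.1485  0.5102 -0.0242] 21.733798754676208
[[ 0.5059  0.8071 -0.3046]
 [-0.1617 -0.2581 -0.9525]
 [-0.8473  0.5311 -0.    ]]
tilt 32.07892225754694 hole rel bend 6.955350831105249 15.283529369159623 lat 0.24991321216277518
```

>>> {"op": "send_rows", "data": {
  "series": [
    [[-0.02,0.1,0],[0,0,0],0],
    [[-0.045,0.2,0],[0,0,0],0],
    [[-0.055,0.3,0],[0,0,0],0],
    [[-0.065,0.45,0],[0,0,0],0],
    [[-0.07,0.6,0],[0,0,0],0],
    [[-0.07,0.6,0],[0,0,0],0],
    [[-0.07,0.6,0],[0,0,0],0],
    [[-0.07,0.6,0],[0,0,0],0]
  ]
}}

```text
time_s: 10.57
position: [608.4, -179.7, 173.7]
tool_rot: [90.0, 57.9, -17.7]
wrist_force: [0.3, 0.2, -2.4]
gripper_width: 22.0
```

```bash
python3 chk.py;python3 - <<'E'
from h import *
im=camera("scene"); cv2.imwrite("pics/scene10.png",im[:,:,::-1])
crop('pics/scene10.png',235,215,285,255,15,'pics/s10.png')
E
```

```text
10.5667 [ 608.3745 -179.7085  173.6555] [ 0.2783  0.2145 -2.3656] [0.1905 0.534  0.0264] 22.04035638084026
[[ 0.5059  0.807  -0.3046]
 [-0.1618 -0.2581 -0.9525]
 [-0.8473  0.5311 -0.    ]]
tilt 32.08097618248779 hole rel bend 11.661590023391964 19.084789394303613 lat 0.26394684502987953
```

View pics/s10.png

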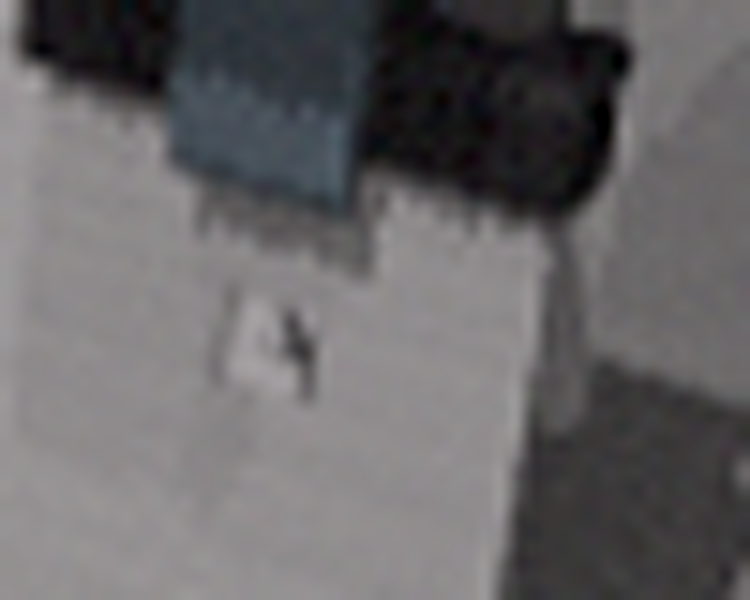

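>>> {"op": "send_rows", "data": {
  "series": [
    [[-0.01,0.2,0],[0,0,0],0],
    [[-0.02,0.4,0],[0,0,0],0],
    [[-0.02,0.6,0],[0,0,0],0],
    [[-0.02,0.8,0],[0,0,0],0],
    [[-0.02,1.1,0],[0,0,0],0],
    [[-0.02,1.5,0],[0,0,0],0],
    [[-0.02,2.0,0],[0,0,0],0],
    [[-0.02,2.5,0],[0,0,0],0],
    [[-0.02,3.0,0],[0,0,0],0],
    [[-0.02,3.0,0],[0,0,0],0],
    [[-0.02,3.0,0],[0,0,0],0],
    [[-0.02,3.0,0],[0,0,0],0]
  ]
}}

```text
time_s: 11.62
position: [632.3, -187.3, 189.6]
tool_rot: [90.0, 57.9, -17.7]
wrist_force: [0.0, 0.2, -3.1]
gripper_width: 22.0
```

```bash
python3 chk.py;python3 - <<'E'
from h import *
im=camera("scene"); cv2.imwrite("pics/scene11.png",im[:,:,::-1])
crop('pics/scene11.png',210,170,310,270,6,'pics/s11.png')
E
```

```text
11.6167 [ 632.313  -187.3446  189.6006] [ 0.0199  0.2456 -3.0888] [ 0.1373  0.52   -0.0651] 22.006984851263972
[[ 0.5056  0.8072 -0.3045]
 [-0.1616 -0.2581 -0.9525]
 [-0.8475  0.5308 -0.    ]]
tilt 32.06041406039354 hole rel bend 36.777451628871496 35.02318867764069 lat 0.40031330222593675
```

View pics/s11.png

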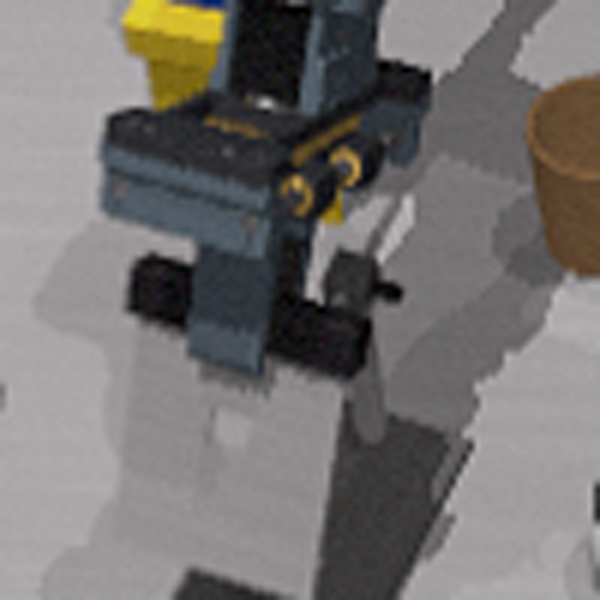

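>>> {"op": "send_rows", "data": {
  "series": [
    [[-1.7,1.06,0],[0,0,0],0],
    [[-3.4,2.12,0],[0,0,0],0],
    [[-5.1,3.18,0],[0,0,0],0],
    [[-6.8,4.24,0],[0,0,0],0],
    [[-8.4,5.26,0],[0,0,0],0],
    [[-9.3,5.84,0],[0,0,0],0],
    [[-9.3,5.84,0],[0,0,0],0],
    [[-9.3,5.84,0],[0,0,0],0]
  ]
}}

```text
time_s: 12.33
position: [632.4, -187.4, 299.5]
tool_rot: [90.0, 57.9, -17.7]
wrist_force: [0.1, -0.1, -3.1]
gripper_width: 21.9
```

```bash
python3 chk.py;python3 - <<'E'
from h import *
s=state(); R0=R.from_euler('xyz',s["tool_rot"],degrees=True).as_matrix()
print(rel(s["position"],R0,[617.3,184.6,300],Rtool(-2.35)), s["joint_positions"])
for t in (0.5,):
  print(rel(s["position"],R0,[632,-187,300],Rtool(-17.8)))
E
```

```text
12.3333 [ 632.403  -187.3813  299.5353] [ 0.1125 -0.0959 -3.073 ] [0.2222 0.5568 0.0941] 21.86782677224806
[[ 0.5062  0.8069 -0.3045]
 [-0.1619 -0.2579 -0.9525]
 [-0.8471  0.5315  0.    ]]
tilt 32.10429967758354 hole rel bend 36.897041533013905 144.97213420277075 lat 0.391111420145703
(array([ -6.8255, -10.7887, -34.9714]), array([-0.2613,  0.0752, -0.5569])) [-23.2676  13.9626  95.1913   4.6759  38.9555  -8.3358]
(array([-0.0659, -0.0177, -0.024 ]), array([ 0.0012, -0.0003, -0.5603]))
```

>>> {"op": "send_rows", "data": {
  "series": [
    [[-0.5,-0.8,-2.5],[-0.02,0.005,-0.04],0],
    [[-1.0,-1.5,-5.0],[-0.037,0.011,-0.08],0],
    [[-1.5,-2.3,-7.5],[-0.056,0.016,-0.12],0],
    [[-2.0,-3.1,-10.0],[-0.075,0.021,-0.16],0],
    [[-2.4,-3.9,-12.5],[-0.093,0.027,-0.2],0],
    [[-2.9,-4.6,-15.0],[-0.112,0.032,-0.24],0],
    [[-3.4,-5.4,-17.5],[-0.13,0.038,-0.28],0],
    [[-3.9,-6.2,-20.0],[-0.15,0.043,-0.32],0],
    [[-4.4,-6.9,-22.5],[-0.168,0.048,-0.36],0],
    [[-4.9,-7.7,-25.0],[-0.187,0.054,-0.4],0],
    [[-5.4,-8.5,-27.5],[-0.205,0.059,-0.44],0],
    [[-5.9,-9.3,-30.0],[-0.224,0.064,-0.48],0],
    [[-6.3,-10.0,-32.5],[-0.243,0.07,-0.52],0],
    [[-6.83,-10.79,-34.97],[-0.261,0.075,-0.557],0],
    [[-6.83,-10.79,-34.97],[-0.261,0.075,-0.557],0],
    [[-6.83,-10.79,-34.97],[-0.261,0.075,-0.557],0],
    [[-6.83,-10.79,-34.97],[-0.261,0.075,-0.557],0],
    [[-6.83,-10.79,-34.97],[-0.261,0.075,-0.557],0]
  ]
}}

```text
time_s: 13.83
position: [617.2, 183.7, 299.5]
tool_rot: [-68.5, 89.9, -160.9]
wrist_force: [-0.5, 0.3, -2.2]
gripper_width: 22.0
```

```bash
python3 - <<'E'
from h import *
s=state(); print(s["time_s"],s["position"],s["tool_rot"],s["wrist_force"],s["wrist_torque"],s["gripper_width"])
for n in ("wrist","scene","top"):
    im=camera(n); cv2.imwrite(f"pics/{n}12.png",im[:,:,::-1])
crop('pics/scene12.png',310,140,460,300,4,'pics/s12.png')
crop('pics/top12.png',205,90,325,210,5,'pics/t12.png')
E
```

```text
13.8333 [617.2447 183.7183 299.4637] [ -68.5228   89.9374 -160.9418] [-0.4689  0.2676 -2.2147] [ 0.0121 -0.0779  0.0039] 21.963542764827025
```

View pics/wrist12.png

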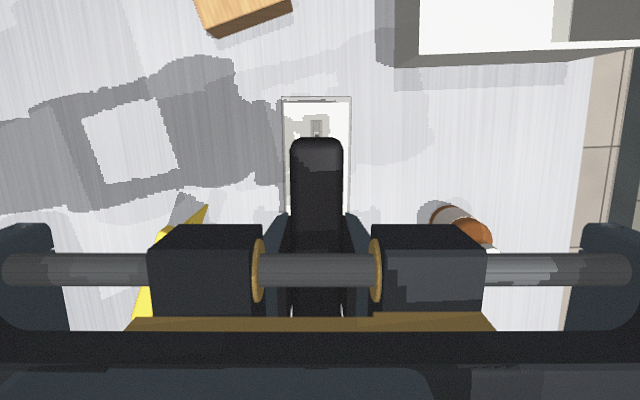

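View pics/s12.png

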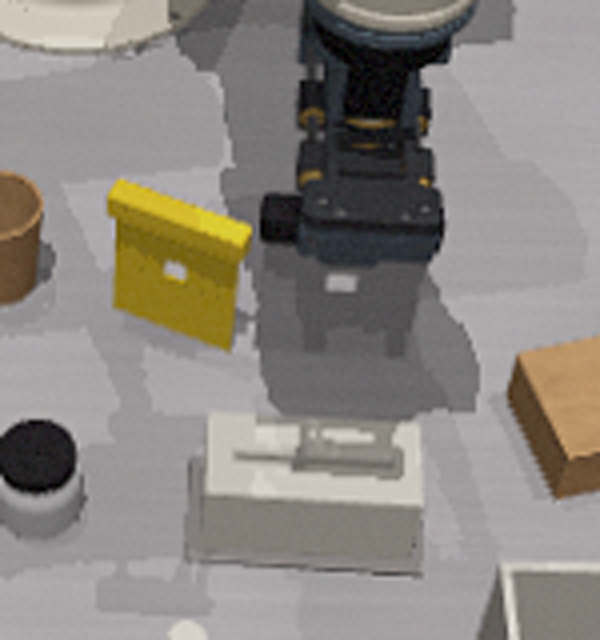

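View pics/t12.png

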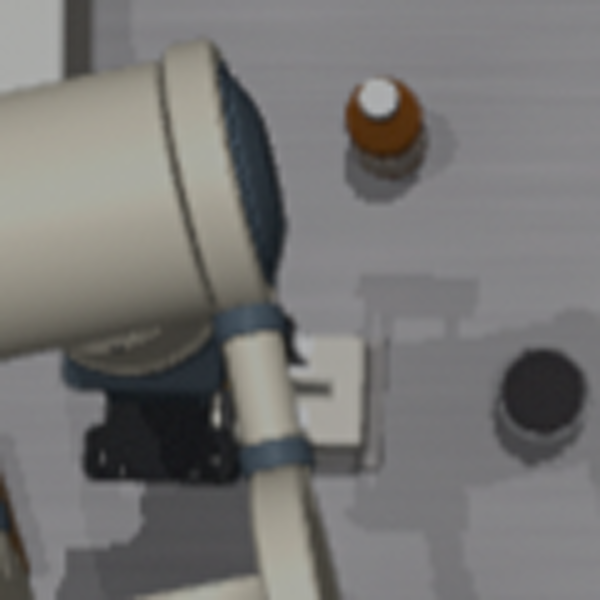

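```bash
python3 - <<'E'
from h import *
crop('pics/wrist12.png',265,85,365,160,8,'pics/w12c.png')
crop('pics/scene0.png',350,235,425,290,10,'pics/sr.png')
E
```

```text
(no output)
```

View pics/w12c.png

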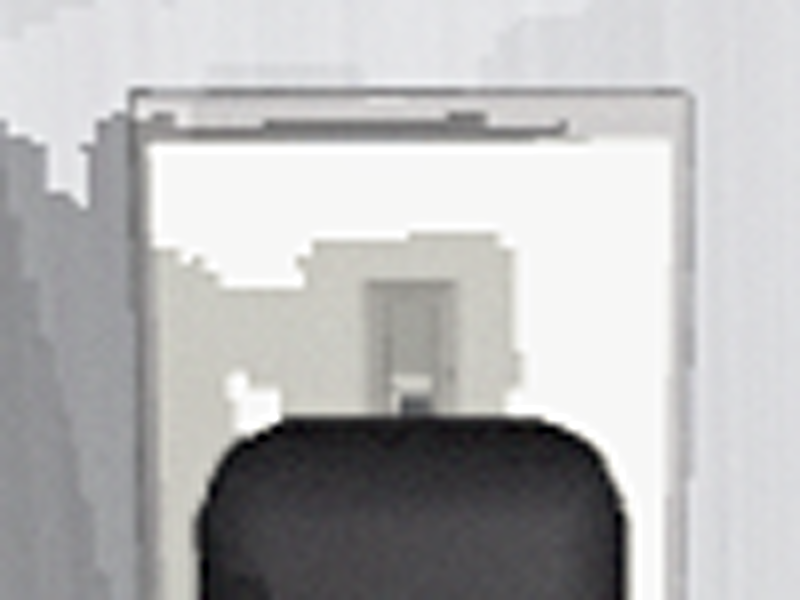

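View pics/sr.png

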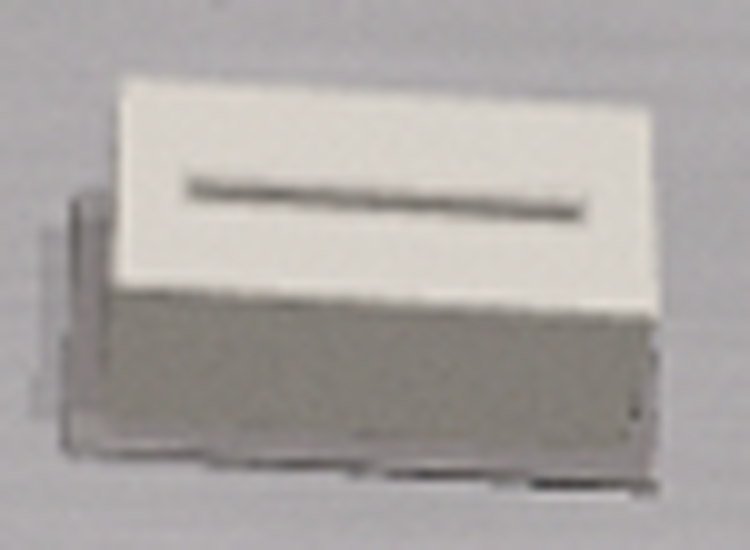

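```bash
python3 - <<'E'
from h import *
w=lambda u,v:(265+u/8-.45,85+v/8-.45)
e=np.array([np.cos(np.radians(-2.35)),np.sin(np.radians(-2.35))]);l=np.array([-e[1],e[0]])
q=onz("wrist",w(410.5,282),75); print("slot end",q, "centre",q[:2]-57*l)
q=onz("wrist",w(408.5,138),75); print("rack end",q, "centre",q[:2]-75*l)
a,b=onz("wrist",w(147,142),75),onz("wrist",w(155,560),75);d=b-a; print("rack L edge yaw",np.degrees(np.arctan2(-d[1],-d[0])))
a,b=onz("wrist",w(672,142),75),onz("wrist",w(666,560),75);d=b-a; print("rack R edge yaw",np.degrees(np.arctan2(-d[1],-d[0])))
tz=state()["position"][2]
q=onz("wrist",w(413.5,418),tz+20+11); print("handle end",q,"centre",q[:2]-55*l)
s=lambda u,v:(350+u/10-.45,235+v/10-.45)
a,b=onz("scene",s(187,188),75),onz("scene",s(583,213),75);d=b-a; print("scene slot",(a+b)/2,np.linalg.norm(d),np.degrees(np.arctan2(d[1],d[0])))
K=[onz("scene",s(*p),75) for p in[(120,78),(653,108),(657,318),(113,290)]]; print(np.mean(K,0)); 
d=K[1]-K[0];print(np.degrees(np.arctan2(d[1],d[0])));d=K[2]-K[3];print(np.degrees(np.arctan2(d[1],d[0])))
s=state();print(s["position"]); Rt=R.from_euler('xyz',s["tool_rot"],degrees=True).as_matrix(); print(Rt)
E
```

```text
slot end [620.9926 240.4255  75.    ] centre [618.6554 183.4734]
rack end [621.5262 259.4126  75.    ] centre [618.4509 184.4757]
rack L edge yaw 87.47464877646226
rack R edge yaw 87.952696995259
handle end [621.3756 239.227  331.1909] centre [619.1204 184.2732]
scene slot [621.0195 184.7459  75.    ] 110.19593062578154 87.58017434603492
[619.7909 185.0512  75.    ]
88.0320378331402
88.41666683420505
[617.4103 183.7774 300.1909]
[[-0.0002  0.9991 -0.0423]
 [-0.     -0.0423 -0.9991]
 [-1.     -0.0002  0.0001]]
```

>>> {"op": "send_rows", "data": {
  "series": [
    [[1.5,0,-0.02],[0,0,0],0],
    [[3.0,0,-0.02],[0,0,0],0],
    [[4.5,0,-0.02],[0,0,0],0],
    [[6.0,0,-0.02],[0,0,0],0],
    [[7.5,0,-0.02],[0,0,0],0],
    [[9.0,0,-0.02],[0,0,0],0],
    [[10.2,0,-0.02],[0,0,0],0],
    [[11.0,0,-0.02],[0,0,0],0],
    [[11.0,0,-0.02],[0,0,0],0],
    [[11.0,0,-0.02],[0,0,0],0],
    [[11.0,0,-0.02],[0,0,0],0],
    [[11.0,0,-0.02],[0,0,0],0]
  ]
}}

```text
time_s: 14.98
position: [617.9, 184.8, 191.1]
tool_rot: [110.0, 89.9, 17.6]
wrist_force: [0.1, 0.1, -2.9]
gripper_width: 21.9
```

```bash
python3 - <<'E'
from h import *
s=state(); print(s["time_s"],s["position"],s["tool_rot"],s["wrist_force"],s["wrist_torque"],s["gripper_width"])
for n in ("wrist","scene"):
    im=camera(n); cv2.imwrite(f"pics/{n}13.png",im[:,:,::-1])
crop('pics/scene13.png',345,190,445,290,6,'pics/s13.png')
crop('pics/wrist13.png',240,60,400,180,5,'pics/w13.png')
E
```

```text
14.9833 [617.935  184.7571 191.138 ] [109.9591  89.9359  17.5792] [ 0.0678  0.0521 -2.9357] [-0.0306 -0.0866  0.0312] 21.852538577622106
```

View pics/s13.png

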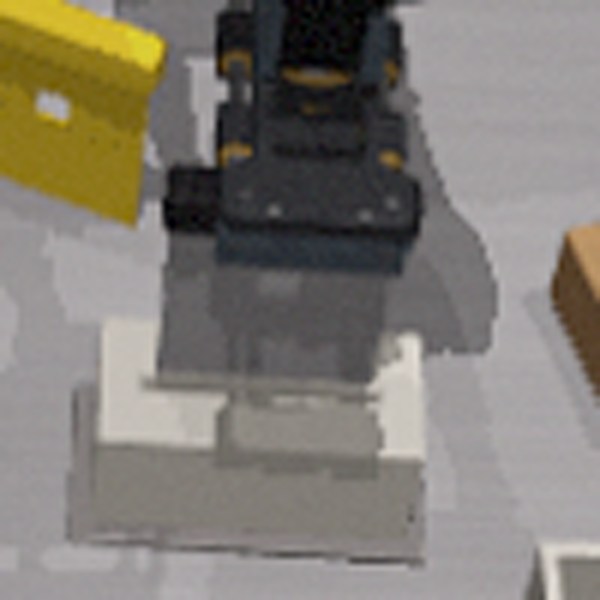

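View pics/w13.png

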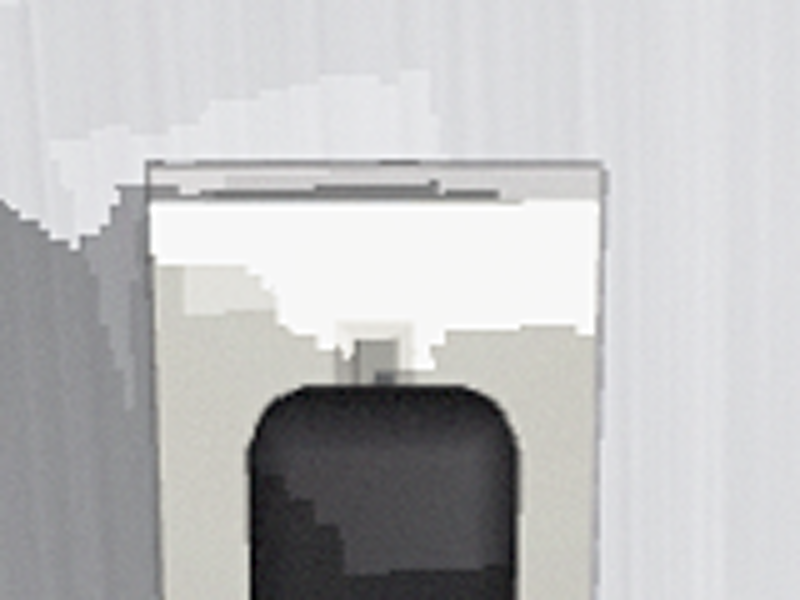

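```bash
python3 - <<'E'
from h import *
w=lambda u,v:(240+u/5-.45,60+v/5-.45)
s=state();print(s["position"],s["time_s"])
tz=s["position"][2]
for nm,p,z,k in [("slot",(374.5,323),75,57),("slot inner",(376,340),72,54),("rack",(375,200),75,75),("handle",(383.5,387),tz+31,55)]:
    q=onz("wrist",w(*p),z); print(nm,q[0]-k*.041,q[1]-k)
E
```

```text
[617.7825 184.791  190.8844] 15.0833
slot 618.0373711717137 183.3907714466404
slot inner 618.2712656064688 183.61745884831174
rack 618.1713007164794 184.16064139066674
handle 619.411802265465 185.1739683259014
```

>>> {"op": "send_rows", "data": {
  "series": [
    [[0.2,-0.1,0.1],[0,0,0],0],
    [[0.4,-0.1,0.1],[0,0,0],0],
    [[0.6,-0.1,0.1],[0,0,0],0],
    [[0.8,-0.1,0.1],[0,0,0],0],
    [[1.0,-0.1,0.1],[0,0,0],0],
    [[1.1,-0.1,0.1],[0,0,0],0],
    [[1.2,-0.1,0.1],[0,0,0],0],
    [[1.3,-0.1,0.1],[0,0,0],0],
    [[1.4,-0.1,0.1],[0,0,0],0],
    [[1.4,-0.1,0.1],[0,0,0],0],
    [[1.4,-0.1,0.1],[0,0,0],0]
  ]
}}

```text
time_s: 16.0
position: [616.4, 183.7, 176.1]
tool_rot: [-88.1, 90.0, 179.5]
wrist_force: [-0.2, 0.0, -1.9]
gripper_width: 22.0
```

```bash
python3 - <<'E'
from h import *
s=state(); print(s["time_s"],s["position"],s["tool_rot"],s["wrist_force"],s["wrist_torque"],s["gripper_width"])
E
```

```text
16.0 [616.421  183.7448 176.1394] [-88.1002  89.9755 179.5263] [-0.2122  0.0291 -1.8603] [-0.0433 -0.0164 -0.0116] 21.953713046302024
```

>>> {"op": "send_rows", "data": {
  "series": [
    [[0.15,0,0],[0,0,0],0],
    [[0.3,0,0],[0,0,0],0],
    [[0.45,0,0],[0,0,0],0],
    [[0.6,0,0],[0,0,0],0],
    [[0.75,0,0],[0,0,0],0],
    [[0.9,0,0],[0,0,0],0],
    [[1.05,0,0],[0,0,0],0],
    [[1.2,0,0],[0,0,0],0],
    [[1.2,0,0],[0,0,0],0],
    [[1.2,0,0],[0,0,0],0]
  ]
}}

```text
time_s: 16.83
position: [616.4, 183.7, 164.1]
tool_rot: [-83.8, 90.0, -176.1]
wrist_force: [0.1, -0.7, -3.0]
gripper_width: 21.8
```

```bash
python3 - <<'E'
from h import *
s=state(); print(s["time_s"],s["position"],s["wrist_force"],s["wrist_torque"],s["gripper_width"])
for n in ("wrist","scene"):
    im=camera(n); cv2.imwrite(f"pics/{n}14.png",im[:,:,::-1])
crop('pics/scene14.png',345,190,445,290,6,'pics/s14.png')
print(state()["wrist_force"])
E
```

```text
16.8333 [616.3695 183.7281 164.0832] [ 0.1494 -0.7443 -2.9639] [-0.0751 -0.1007  0.0178] 21.823682340704664
[-0.0373  0.0118 -2.9072]
```

View pics/s14.png

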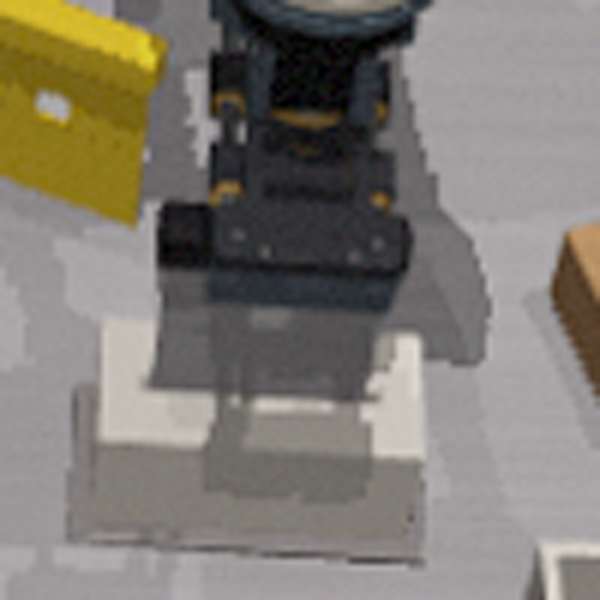

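>>> {"op": "send_rows", "data": {
  "series": [
    [[0.2,0,0],[0,0,0],0],
    [[0.4,0,0],[0,0,0],0],
    [[0.6,0,0],[0,0,0],0],
    [[0.8,0,0],[0,0,0],0],
    [[1.0,0,0],[0,0,0],0],
    [[1.2,0,0],[0,0,0],0],
    [[1.4,0,0],[0,0,0],0],
    [[1.6,0,0],[0,0,0],0],
    [[1.8,0,0],[0,0,0],0],
    [[1.8,0,0],[0,0,0],0],
    [[1.8,0,0],[0,0,0],0]
  ]
}}

```text
time_s: 17.85
position: [616.4, 183.8, 146.1]
tool_rot: [-84.7, 90.0, -177.0]
wrist_force: [-0.5, 0.0, -1.8]
gripper_width: 22.0
```

>>> {"op": "send_rows", "data": {
  "series": [
    [[0.2,0,0],[0,0,0],0],
    [[0.4,0,0],[0,0,0],0],
    [[0.6,0,0],[0,0,0],0],
    [[0.8,0,0],[0,0,0],0],
    [[1.0,0,0],[0,0,0],0],
    [[1.2,0,0],[0,0,0],0],
    [[1.4,0,0],[0,0,0],0],
    [[1.6,0,0],[0,0,0],0],
    [[1.7,0,0],[0,0,0],0],
    [[1.7,0,0],[0,0,0],0],
    [[1.7,0,0],[0,0,0],0]
  ]
}}

```text
time_s: 18.77
position: [616.4, 183.8, 129.1]
tool_rot: [-92.9, 90.0, 174.8]
wrist_force: [0.8, 0.2, -2.2]
gripper_width: 22.0
```

Now about 4 mm above the floor of the slot. I'll go down in 0.5 mm rows and watch the force.

>>> {"op": "send_rows", "data": {
  "series": [
    [[0.05,0,0],[0,0,0],0],
    [[0.1,0,0],[0,0,0],0],
    [[0.15,0,0],[0,0,0],0],
    [[0.2,0,0],[0,0,0],0],
    [[0.25,0,0],[0,0,0],0],
    [[0.3,0,0],[0,0,0],0],
    [[0.3,0,0],[0,0,0],0]
  ]
}}

```text
time_s: 19.35
position: [616.3, 183.8, 126.1]
tool_rot: [-88.8, 90.0, 178.8]
wrist_force: [-0.6, -0.0, -3.0]
gripper_width: 21.5
```

>>> {"op": "send_rows", "data": {
  "series": [
    [[0.03,0,0],[0,0,0],0],
    [[0.06,0,0],[0,0,0],0],
    [[0.09,0,0],[0,0,0],0],
    [[0.09,0,0],[0,0,0],0]
  ]
}}

```text
time_s: 19.68
position: [616.5, 183.7, 125.5]
tool_rot: [-85.2, 90.0, -177.6]
wrist_force: [-0.2, -1.2, 1.2]
gripper_width: 21.9
```

>>> {"op": "send_rows", "data": {
  "series": [
    [[0.03,0,0],[0,0,0],0],
    [[0.05,0,0],[0,0,0],0],
    [[0.05,0,0],[0,0,0],0],
    [[0.05,0,0],[0,0,0],0]
  ]
}}

```text
time_s: 20.02
position: [616.6, 183.7, 125.4]
tool_rot: [98.0, 90.0, 5.7]
wrist_force: [-2.1, -2.0, 7.8]
gripper_width: 22.0
```

```bash
python3 - <<'E'
from h import *
s=state(); print(s["time_s"],s["position"],s["wrist_force"],s["wrist_torque"],s["gripper_width"])
im=camera("scene"); cv2.imwrite(f"pics/scene15.png",im[:,:,::-1])
crop('pics/scene15.png',345,190,445,290,6,'pics/s15.png')
E
```

```text
20.0167 [616.5501 183.6816 125.3925] [-2.1436 -2.005   7.846 ] [-0.1439  0.6038  0.0984] 21.966729932077428
```

View pics/s15.png

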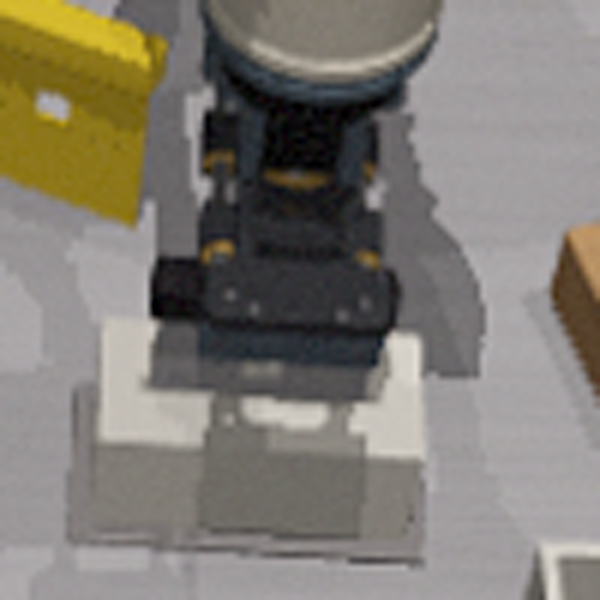

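>>> {"op": "send_rows", "data": {
  "series": [
    [[-0.05,0,0],[0,0,0],0],
    [[-0.05,0,0],[0,0,0],0],
    [[-0.05,0,0],[0,0,0],0.27],
    [[-0.05,0,0],[0,0,0],0.3],
    [[-0.05,0,0],[0,0,0],0.4],
    [[-0.05,0,0],[0,0,0],0.5],
    [[-0.05,0,0],[0,0,0],0.5],
    [[-0.05,0,0],[0,0,0],0.5],
    [[-0.05,0,0],[0,0,0],0.5],
    [[-0.05,0,0],[0,0,0],0.5]
  ]
}}

```text
time_s: 20.9
position: [616.4, 183.8, 125.3]
tool_rot: [-92.3, 90.0, 175.4]
wrist_force: [-0.6, -0.3, -0.1]
gripper_width: 45.3
```

```bash
python3 - <<'E'
from h import *
s=state(); print(s["time_s"],s["position"],s["wrist_force"],s["wrist_torque"],s["gripper_width"])
im=camera("wrist"); cv2.imwrite(f"pics/wrist16.png",im[:,:,::-1])
E
```

```text
20.9 [616.3798 183.7673 125.2587] [-0.5611 -0.2832 -0.0949] [-0.0197 -0.0936 -0.0082] 45.318775308747746
```

View pics/wrist16.png

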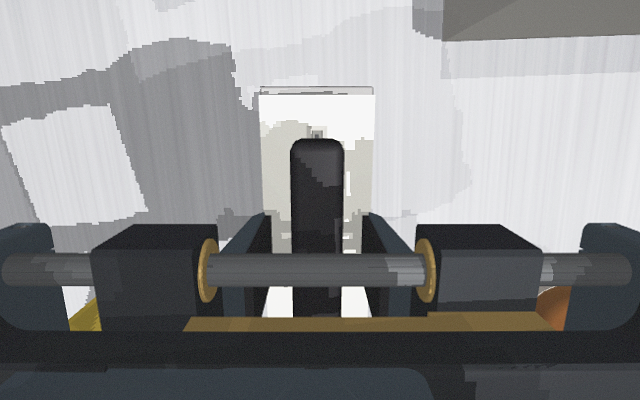

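Released: the fingers are clear on both sides of the handle (columns 270 and 365, handle 291–343). Next, straight up.

>>> {"op": "send_rows", "data": {
  "series": [
    [[-1.0,0,0],[0,0,0],0.5],
    [[-2.5,0,0],[0,0,0],0.5],
    [[-4.5,0,0],[0,0,0],0.5],
    [[-7.0,0,0],[0,0,0],0.5],
    [[-10.0,0,0],[0,0,0],0.5],
    [[-13.0,0,0],[0,0,0],0.5],
    [[-16.0,0,0],[0,0,0],0.5],
    [[-18.0,0,0],[0,0,0],0.5],
    [[-18.0,0,0],[0,0,0],0.5],
    [[-18.0,0,0],[0,0,0],0.5],
    [[-18.0,0,0],[0,0,0],0.5],
    [[-18.0,0,0],[0,0,0],0.5]
  ]
}}

```text
time_s: 21.95
position: [615.9, 183.6, 304.2]
tool_rot: [-79.1, 89.9, -171.5]
wrist_force: [1.4, -0.3, 0.6]
gripper_width: 45.4
```

```bash
python3 - <<'E'
from h import *
s=state(); print(s["time_s"],s["position"],s["wrist_force"])
for n in ("wrist","scene"):
    im=camera(n); cv2.imwrite(f"pics/{n}17.png",im[:,:,::-1])
E
```

```text
21.95 [615.8956 183.6485 304.2304] [ 1.4072 -0.313   0.5619]
```

View pics/wrist17.png

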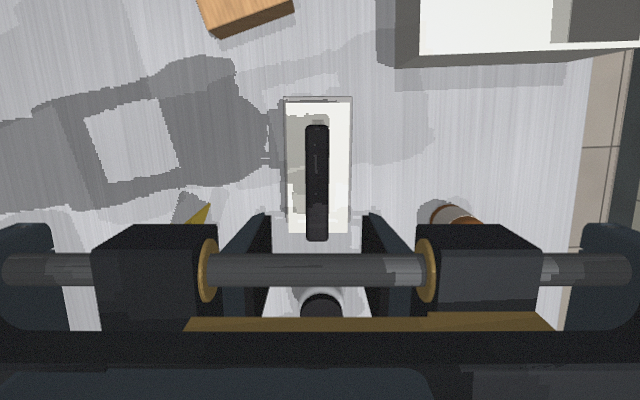

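View pics/scene17.png

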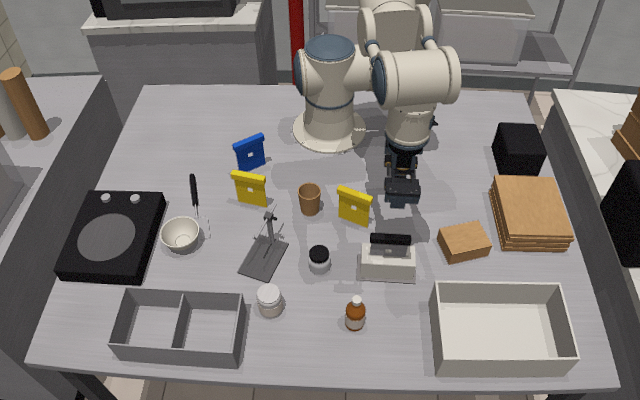

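```bash
python3 - <<'E'
from h import *
a,b=onz("wrist",(317,125.5),157),onz("wrist",(317,241.5),157); print((a+b)/2,np.linalg.norm(a-b))
g=cv2.imread("pics/scene0.png").astype(int);f=cv2.imread("pics/scene17.png").astype(int)
for nm,c in dict(bottle=(355,313),jar=(319,259),cup=(310,200),carton=(464,242),bowl=(180,236),turner=(194,190),can=(269,300)).items():
    t=g[c[1]-16:c[1]+16,c[0]-16:c[0]+16].astype(np.uint8); w=f[c[1]-26:c[1]+26,c[0]-26:c[0]+26].astype(np.uint8)
    print(nm,cv2.minMaxLoc(cv2.matchTemplate(w,t,cv2.TM_CCOEFF_NORMED))[1::2])
print(job_done())
E
```

```text
[618.0069 182.8464 157.    ] 108.16553955126703
bottle (0.9984296560287476, (10, 10))
jar (0.99141526222229, (10, 10))
cup (0.9806790947914124, (10, 10))
carton (0.9967243075370789, (10, 10))
bowl (0.9989074468612671, (10, 10))
turner (0.9831924438476562, (10, 10))
can (0.998423159122467, (10, 10))
the job is handed in; nothing more can be done
None
```

The scraper is off the barbed rod and standing fully home in the white rack's slot. I released it and handed the job in at about 22 s of the 72 s allowed.

**Unhooking:** I gripped the black handle and raised it 6 mm. I then moved it out along the rod, tilted it 32° back about its hole, and brought it out and up over the barb. Force readings between steps never went beyond the scraper's own weight, about 3 N.

**Seating:** I set it upright above the slot and lowered it in slow steps. It touched bottom with the tool at 125.4 mm high, against 125 expected. That puts the handle centre about 70 mm above the slot's mouth, and the pressing force on the slot floor was about 11 N. The fingers then opened and rose clear to about 304 mm.

**Last checks:**
- The pictures show the scraper standing in the rack.
- The wrist camera puts the handle centre at (618, 183) mm, against a slot centre of about (617.5, 184.5).
- Template matching of all seven bystanders in the scene picture shows no pixel shift.

**Disagreements:**
- The cameras differed by up to about 3 mm on the slot's x position. I went by the wrist camera's offset between handle and slot, and the blade entered without measurable contact.
- The measured tool position was off the commanded one by up to about 1.5 mm, so I re-measured before each step.

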